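# Scoop the furniture feet out of the bin corner and weigh them

## Robot

A 6-joint arm with a two-finger parallel gripper is mounted at the origin on the work surface. World frame = base frame: x ahead of the robot, y to its left, z up, the work surface at z = 0. Lengths are in m, angles in degrees, forces in N, time in s.
With the tool pointing down it reaches from about 0.375 to 0.9 m from the base axis. Payload 3.1 kg.
Tool frame: the origin (TCP) lies on the centre line of the jaws, within the pads' length; the fingertips stand 25 mm ahead of it and the grasp point (between the pads) lies 6 mm ahead of it; z points along the fingers, y is the line along which they close (so a half turn about z gives the same grasp; the last joint's range is limited). The gripper opens to 87 mm and grips with 3 to 60 N. Pads are 19 mm wide; open, the fingers measure 117 mm over their backs; the gripper's body (75 mm by 190 mm) begins 51 mm behind the grasp point.
Start: joints at [63.856, 30.224, 82.088, -0, 67.689, -10.227], TCP at [0.171, 0.601, 0.248] pointing down, gripper open.
Joint ranges: [-176.69, 176.69], [-43.24, 126.21], [12.49, 139.97], [-82, 262], [0, 151.66], [-163.58, 163.58]. Speed limits (degrees/s): [159.86, 159.86, 180, 180, 180, 180].

## Interface

Orientations are given as a 3x3 rotation matrix whose columns are the frame's x, y, z axes.
In Python, from rig import read_state, capture, camera_params, hand_in gives the robot as it stands.
- The arm moves only by the tool apply_moves, never from a script. Its argument "rows" is a list of rows, each an object of numbers: "x", "y", "z": the shift along the tool's x, y, z in mm; "rx", "ry", "rz": the turn, a rotation vector about the tool's x, y, z in units of 6 degrees (1.0 is 6 degrees); "claw": the closure in counts, from 0 (fully open) to 255 (shut). A call has 1 to 10 rows; each row is the pose to reach, as a shift and turn from the pose commanded when the call began, along the tool's axes at that moment; what a row does not reach only later rows make up. A row lasts 1/8 s, in which the tool goes at most 62.5 mm and 10.7 degrees, less where a joint would pass 70% of its speed; a pose out of reach is approached as far as the arm can. A call with a gripper value outside its range is refused whole. The fingers move at their own pace and stop on an object; the grip force is fixed at half the most. Time passes only in rows, so rows that repeat a pose let the fingers close. It gives the time, the measured TCP pose, the force, the opening and the grip force at its end, in the units of the state.
- read_state(): the state, without advancing time (a new reading comes with each control period).
- capture(name): name is "scene" or "side" or "wrist"; returns (picture, depth): 420x560x3 uint8, red, green, blue; 420x560 float32, m along the optical axis (not along the pixel's ray), 0 where there is no reading.
- camera_params(name): a dict with "fx", "fy", "cx", "cy" (pixels), "xyz" and "orientation" of the camera in the world. Camera axes: x right, y up, looking along -z (the intrinsics and any distortion apply to the point x, -y, -z); pixel columns grow to the right and rows downward; lengths in m; the calibration is good to about 2 mm. A picture is of the moment at which its call begins: read the wrist's pose just before it. camera_params takes no time and is no camera call; for the wrist camera it gives the pose at the moment of the call.
- hand_in(): hands the job in; it is judged then, once.
The state is a dict: "time_s": time; "joint_positions": joint angles; "qvel": joint speeds; "tau": joint torques, N m; "position": TCP position; "tcp_rot": TCP orientation; "force": force on the tool from outside, world axes, zero at the start; "moment": the same for the moment, N m; "opening": opening from 0.0 (shut) to 1.0 (fully open); "grasp_force": force on a finger pad.
Only numpy, scipy, OpenCV 4.12 (cv2) and the standard library are available. Lean on these libraries where they do the work, as an engineer would, in place of code of your own. Each camera call takes 0.05 s, during which the arm holds its last target. There are 200 camera calls.

## Task

The grey scoop is standing on its back end: lay it gently down flat on its bottom on the table, without letting it fall, and let go of it. Then pick it up again, best by its top handle, and push it along the bin floor into the far right corner so that both wooden feet slide well into the scoop, behind its lip, against the bin wall, and lift it out with both inside; do not touch the feet with the gripper. Finally set the loaded scoop flat near the middle of the scale's pan and let go, leaving everything else on the table where it is.

Things in the scene. Friction and masses are not known exactly. Their poses are not given: they have to be found in the camera images.
- scoop: Grey plastic hand scoop, 153 long, 96 wide, 126 mm high, about 0.25 kg. Origin: centre of its underside; x to the mouth, z up out of the open top. Starts standing on its flat back (face at x = -75 mm): x straight up, origin 75 mm above the table, open top and handle facing roughly the robot, bottom away. Laying it flat is a 90 deg turn about its y, bottom down.
- scoop_handle (a point): Middle of the scoop's handle bar, at x = -35, z = 115 mm in the scoop frame, same axes. The level bar is 24 mm wide in y, spans x = -75 to +3 and z = 104 to 126 mm over the open inside; a riser at the back (x = -75 to -53, 24 mm wide) carries it.
- bin: White open-topped rectangular bin, fixed to the table, outside 320 x 200 x 85 mm (x, y, z), walls and floor 6 mm thick. Origin: centre of its underside; x is its long way, roughly away from the robot. The two feet lie in its far (+x) half, nearer its right (-y) wall, one behind the other; the near half is empty.
- bin_corner (a point): Inner far right corner of the bin (+x, -y), on its inner floor, 6 mm above the table; axes as the bin.
- pan (a point): Centre of the top of the scale's steel pan, 48 mm above the table; pan 200 mm (x) by 180 mm (y), flat, no rim; axes as the scale. The scale is a low white bench scale, 250 x 200 mm, its body reaching 150 mm to -x and 100 mm to +x of this point; fixed and rigid.
- foot1_center (a point): Centre of one of two alike round wooden furniture feet (bun feet), 54 mm across, 38 mm high, about 60 g, standing on the bin floor on a flat face 38 mm across with rounded edges; this point is 19 mm above its underside.
- foot1: The same foot; origin at the centre of its underside. This one starts nearer the far wall.
- foot2_center (a point): Centre of one of two alike round wooden furniture feet (bun feet), 54 mm across, 38 mm high, about 60 g, standing on the bin floor on a flat face 38 mm across with rounded edges; this point is 19 mm above its underside.
- foot2: The same foot; origin at the centre of its underside. This one starts nearer the middle of the bin. Two feet pushed askew can wedge between scoop mouth and bin wall; backing off a little and centring the scoop on the front foot frees them.
- tape_a: Bystander, to be left alone: roll of brown tape lying flat, 104 mm across, 48 mm high.
- tape_b: Bystander, to be left alone: thin roll of white tape lying flat, 96 mm across, 25 mm high.
- spray: Bystander, to be left alone: green spray can standing, 64 mm across, 200 mm high.
- trigger: Bystander, to be left alone: white bottle with a black cap, 72 mm across, 190 mm high.
- oilcan: Bystander, to be left alone: blue oil can with a thin spout, 68 mm across, 165 mm high.
- brush: Bystander, to be left alone: paint brush lying on the table.
- sponge_block: Bystander, to be left alone: plain wooden sanding block lying flat, 110 x 70 x 35 mm.
- scoop_lip (a point): Middle of the scoop's lip edge, at x = +78 mm, z = 0 in the scoop frame, same axes. The lip is a thin wedge, from under 1 mm to 3 mm thick over 20 mm, that slides under a foot held against a wall.
- scoop_wall (a point): Point in the middle of the scoop's +y side wall, at x = 24, y = 44, z = 38 mm in the scoop frame, same axes; good to pinch across y. Both side walls (y = 40 to 48 mm either side) are 8 mm thick, 55 mm high, from x = -75 to +37 mm; then thin cheeks (3 x 34 mm high) flare to 90 mm apart inside at x = +75 mm. Inside it is 80 mm wide; back wall 8 mm thick, floor 3 mm.
Not all that is in view belongs to the job. Leave any blue or green look-alike of the foot1 alone.

How it is judged (in metres and radians):
On the way, in this order (a step that is already met when the one before it is completed fails the run):
1. the scoop lies flat on its bottom on the table, released and at rest (angle between scoop's own z axis and vertical below 0.06 rad and height (world z) of scoop below 0.006 m and contact force between scoop and the fingers below 0.2 N and linear speed of scoop below 0.03 m/s), for 0.2 s.
2. both feet are in the scoop while it stands or slides low in the bin (height (world z) of scoop below 0.03 m and horizontal distance between scoop_lip and bin_corner below 0.11 m and x of foot1_center in the frame of scoop between -0.068 and 0.064 m and y of foot1_center in the frame of scoop between -0.045 and 0.045 m and z of foot1_center in the frame of scoop between 0 and 0.055 m and x of foot2_center in the frame of scoop between -0.068 and 0.064 m and y of foot2_center in the frame of scoop between -0.045 and 0.045 m and z of foot2_center in the frame of scoop between 0 and 0.055 m), for 0.1 s.
3. the scoop is lifted clear of the bin with both feet in it (height (world z) of scoop above 0.09 m and x of foot1_center in the frame of scoop between -0.068 and 0.064 m and y of foot1_center in the frame of scoop between -0.045 and 0.045 m and z of foot1_center in the frame of scoop between 0 and 0.055 m and x of foot2_center in the frame of scoop between -0.068 and 0.064 m and y of foot2_center in the frame of scoop between -0.045 and 0.045 m and z of foot2_center in the frame of scoop between 0 and 0.055 m), for 0.2 s.
At the end, for the whole second after the job is handed in: The scoop stands flat on the scale's pan (within 0.06 rad of level, its underside within 5 mm of the pan's top, its origin within 35 mm of the pan's centre), at rest and released, with the centres of both feet inside it (between its back wall and 14 mm behind the lip) (angle between scoop's own z axis and vertical below 0.06 rad and horizontal distance between scoop and pan below 0.035 m and z of scoop in the frame of pan between -0.004 and 0.005 m and linear speed of scoop below 0.02 m/s and contact force between scoop and the fingers below 0.2 N and x of foot1_center in the frame of scoop between -0.068 and 0.064 m and y of foot1_center in the frame of scoop between -0.045 and 0.045 m and z of foot1_center in the frame of scoop between 0 and 0.055 m and x of foot2_center in the frame of scoop between -0.068 and 0.064 m and y of foot2_center in the frame of scoop between -0.045 and 0.045 m and z of foot2_center in the frame of scoop between 0 and 0.055 m); the robot touches nothing.
It fails at once if a bystander is moved more than 30 mm (distance of any of tape_a, tape_b, spray, trigger, oilcan, brush, sponge_block from where it was at the start of the episode above 0.03 m).
It fails at once if the gripper or arm touches a foot (contact force between any of foot1, foot2 and the fingers above 0.3 N or contact force between any of foot1, foot2 and the arm above 0.3 N).
It fails at once if the scoop falls over or is flung (turns faster than 6 rad/s) (angular speed of scoop above 6 rad/s).
It also fails if it takes over 67 s, if anything falls off the work surface, if the arm or the gripper's body presses on something with over 40 N, if the wrist force passes 120 N, or if a joint passes its speed limit or range.

## Working session

There is one attempt and no reset: what is moved stays moved. The work goes in short steps, Python scripts to look and compute and a tool call to move; the robot and the scene stay as the last step left them, time stands still between calls to the robot, and variables do not carry over. Pictures are saved under pics/ and viewed, at most 11 in all, crops included, and the job is handed in when it is done.

Besides the shell and the picture viewer there is one more tool, called after "Emit:" in YAML: its name, and indented under it one key for each argument. apply_moves: Moves the arm, as the interface text tells. Its arguments: {"type":"object","properties":{"rows":{"type":"array"}},"required":["rows"]}

```bash
mkdir -p pics; ls; cat > h.py <<'E'
import numpy as np, cv2
from rig import read_state, capture, camera_params, hand_in
def world(name, depth, p):
    R=np.array(p["orientation"]); t=np.array(p["xyz"])
    v,u=np.mgrid[0:depth.shape[0],0:depth.shape[1]]
    x=(u-p["cx"])/p["fx"]*depth; y=-(v-p["cy"])/p["fy"]*depth
    return np.stack([x,y,-depth],-1)@R.T+t
def look(name,fn=None):
    p=camera_params(name); im,d=capture(name)
    if fn: cv2.imwrite("pics/"+fn,im[:,:,::-1])
    return im,d,world(name,d,p)
E
python3 - <<'E'
from h import *
for n in("scene","side"):
    im,d,W=look(n,n+"0.png"); np.savez(n+"0.npz",im=im,d=d,W=W)
    p=camera_params(n); print(n,p)
print(read_state())
a=cv2.imread("pics/scene0.png")
E
```

```text
pics
scene {'fx': 447.75523318945886, 'fy': 447.75523318945886, 'cx': 272.52316460169044, 'cy': 217.23110602473903, 'xyz': array([1.17511937, 0.84007915, 1.16954442]), 'orientation': array([[-0.77421831, -0.44887196,  0.4462062 ],
       [ 0.63278882, -0.53469193,  0.56007397],
       [-0.01281865,  0.71597381,  0.69800944]])}
side {'fx': 380.66823247252154, 'fy': 380.66823247252154, 'cx': 282.73317435449474, 'cy': 207.26977031302823, 'xyz': array([-0.12409425, -0.73348745,  0.79724076]), 'orientation': array([[ 0.76860651,  0.36127523, -0.52794341],
       [-0.63958492,  0.45104237, -0.62248849],
       [ 0.01323517,  0.81611335,  0.57774029]])}
{'time_s': 0.1, 'joint_positions': array([ 6.38576411e+01,  3.02747763e+01,  8.21487028e+01, -2.10828496e-03,
        6.76888894e+01, -1.02281124e+01]), 'qvel': array([-0.00777977, -0.07597579, -0.22243379,  0.03589756, -0.01179237,
        0.01332025]), 'tau': array([-2.41117395e-04, -4.40982914e+01, -1.77150357e+01,  6.34577614e-02,
        5.33614308e-02, -6.28039879e-05]), 'position': array([0.1710916 , 0.60049469, 0.24665914]), 'tcp_rot': array([[-9.61676869e-01,  2.74184073e-01, -8.33551356e-04],
       [ 2.74185159e-01,  9.61675281e-01, -1.77557265e-03],
       [ 3.14771992e-04, -1.93607456e-03, -9.99998076e-01]]), 'force': array([-0.15277306,  0.68697057,  0.19076493]), 'moment': array([-0.00645184, -0.0032766 ,  0.02585005]), 'grasp_force': 0.0, 'opening': 0.9988615609343509}
```

View pics/scene0.png

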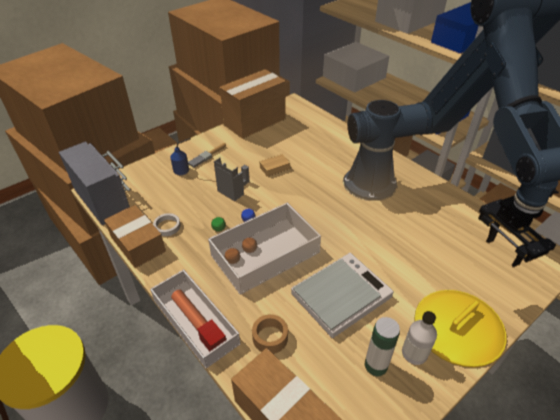

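View pics/side0.png

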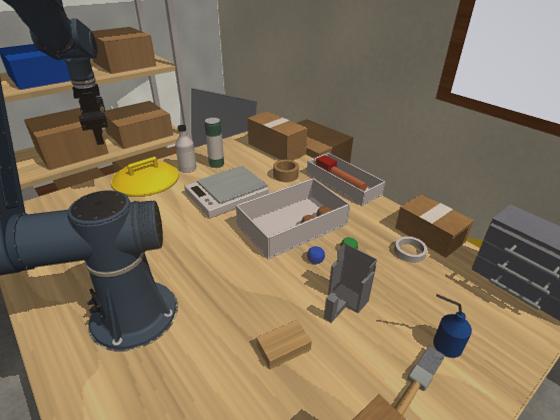

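The scene view shows the scoop at (232,178), the bin at (265,245), brown feet at (233,256) and (249,244), and the scale at (343,292). In the side view the scoop is at (351,283), the bin at (293,213), and the pan at (234,184).

```bash
python3 - <<'E'
from h import *
S={n:np.load(n+"0.npz") for n in("scene","side")}
box={"scene":dict(scoop=(205,150,255,202),bin=(200,200,325,290),pan=(285,250,395,335)),
     "side":dict(scoop=(320,240,378,325),bin=(230,178,352,252),pan=(180,160,275,215))}
def pts(n,k):
    x0,y0,x1,y1=box[n][k]; return S[n]["W"][y0:y1,x0:x1].reshape(-1,3),S[n]["im"][y0:y1,x0:x1].reshape(-1,3).astype(int)
def cat(k):
    a=[pts(n,k) for n in box]; return np.vstack([x[0] for x in a]),np.vstack([x[1] for x in a])
for n in box:
    P,C=pts(n,"bin")
    m=(P[:,2]>.078)&(P[:,2]<.092)&(P[:,0]>.3)&(C.max(1)-C.min(1)<60); r=cv2.minAreaRect((P[m,:2]*1000).astype(np.float32)); print(n,"bin",r,np.median(P[m,2]), cv2.boxPoints(r).round(0).tolist())
    P,C=pts(n,"pan"); m=(abs(P[:,2]-.048)<.005); r=cv2.minAreaRect((P[m,:2]*1000).astype(np.float32)); print(n,"pan",r,np.median(P[m,2]))
    P,C=pts(n,"scoop"); m=(P[:,2]>.02)&(P[:,2]<.18)&(C.max(1)-C.min(1)<35);q=P[m]; r=cv2.minAreaRect((q[:,:2]*1000).astype(np.float32)); print(n,"scoop",r,q[:,2].max(),cv2.boxPoints(r).round(0).tolist())
    t=q[(q[:,2]>.05)&(q[:,2]<.07)]; print(" mid",t[:,:2].min(0),t[:,:2].max(0))
    P,C=pts(n,"bin"); m=(C[:,0]-C[:,2]>45)&(P[:,2]>.012)&(P[:,2]<.06)
    q=P[m]; 
    x0,y0,x1,y1=box[n]["bin"]; M=m.reshape(y1-y0,x1-x0).astype(np.uint8)
    k,l,st,ce=cv2.connectedComponentsWithStats(M)
    for i in range(1,k):
        if st[i,4]>15:
            w=P[(l==i).ravel()]; top=w[w[:,2]>w[:,2].max()-.006]; print(" foot",st[i],w.mean(0).round(3),w.min(0).round(3),w.max(0).round(3),top.mean(0).round(3))
# top view raster
P,C=cat("scoop"); m=(P[:,2]>.015)&(P[:,2]<.18)&(C.max(1)-C.min(1)<35);q=P[m];c=C[m]
img=np.zeros((600,780,3),np.uint8)
lo=np.array([q[:,0].min(),q[:,1].min()])
print(lo,q.max(0))
for p in q:
    i=int((p[0]-lo[0])*3000);j=int((p[1]-lo[1])*3000)
    h=int(p[2]/.16*255)
    cv2.circle(img,(j+10,590-i),2,(255-h,80,h),-1)
cv2.imwrite("pics/top.png",img)
E
```

```text
scene bin ((562.6962890625, 25.28357696533203), (206.29498291015625, 322.623291015625), 83.70152282714844) 0.0829563882912232 [[391.0, -60.0], [712.0, -95.0], [734.0, 110.0], [414.0, 146.0]]
scene pan ((512.1785278320312, 305.1275329589844), (322.96978759765625, 301.36407470703125), 49.59494400024414) 0.04762984294253303
scene scoop ((448.92913818359375, -419.69085693359375), (132.08749389648438, 311.17608642578125), 7.57727575302124) 0.15480803783009245 [[363.0, -274.0], [404.0, -583.0], [535.0, -565.0], [494.0, -257.0]]
 mid [ 0.37311107 -0.35236582] [ 0.50300497 -0.25789247]
 foot [ 42  38  13  13 140] [ 0.599 -0.019  0.04 ] [ 0.574 -0.043  0.024] [0.618 0.004 0.051] [ 0.598 -0.018  0.046]
 foot [ 25  48  14  14 141] [ 0.671 -0.017  0.041] [ 0.645 -0.044  0.023] [0.692 0.003 0.05 ] [ 0.669 -0.018  0.046]
side bin ((561.0978393554688, 24.267417907714844), (205.40408325195312, 322.8263244628906), 84.33554077148438) 0.0843873772731451 [[390.0, -62.0], [712.0, -94.0], [732.0, 111.0], [411.0, 142.0]]
side pan ((485.6396484375, 333.49005126953125), (375.3927307128906, 382.18048095703125), 51.30757522583008) 0.049660249028995795
side scoop ((502.53350830078125, -271.0477294921875), (287.40557861328125, 120.34769439697266), 45.08798599243164) 0.1571410950492621 [[358.0, -330.0], [444.0, -415.0], [647.0, -212.0], [561.0, -127.0]]
 mid [ 0.36755696 -0.36598107] [ 0.5006602  -0.26913263]
 foot [52  0 13  3 28] [0.727 0.247 0.017] [0.711 0.237 0.013] [0.757 0.259 0.024] [0.722 0.249 0.022]
 foot [112   0  10   6  33] [0.877 0.063 0.044] [0.871 0.042 0.039] [0.887 0.091 0.05 ] [0.879 0.06  0.048]
 foot [89 29 12  8 64] [ 0.663 -0.022  0.045] [ 0.641 -0.037  0.018] [0.714 0.006 0.049] [ 0.664 -0.022  0.046]
 foot [74 37 11  6 42] [ 0.591 -0.019  0.046] [ 0.57  -0.031  0.043] [ 0.611 -0.004  0.049] [ 0.591 -0.019  0.046]
[ 0.36707555 -0.59453152] [ 0.61402775 -0.16191994  0.1571411 ]
```

View pics/top.png

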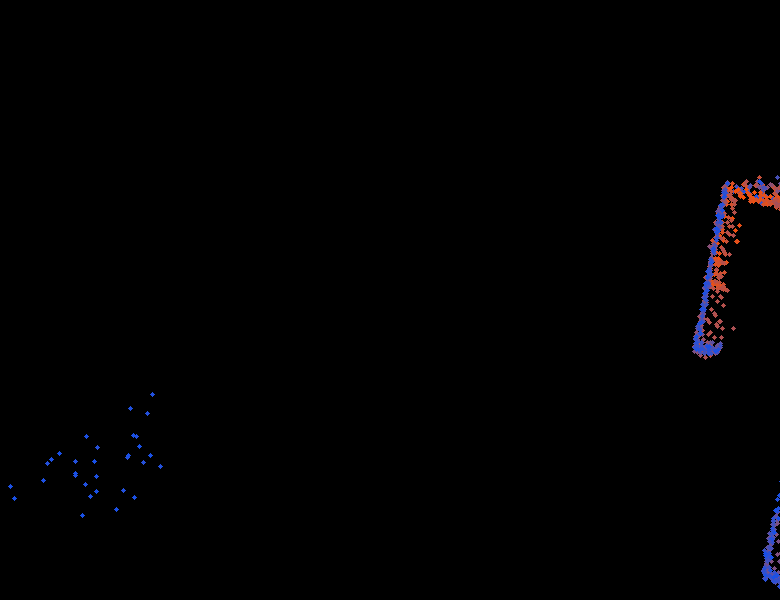

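The raster is off-scale because of stray floor points, but the scoop's side wall is visible with its yaw around 10°. I'll repeat with tight bounds, and also measure the pan.

```bash
python3 - <<'E'
from h import *
S={n:np.load(n+"0.npz") for n in("scene","side")}
img=np.zeros((580,560,3),np.uint8)
for n in S:
    W=S[n]["W"].reshape(-1,3);C=S[n]["im"].reshape(-1,3).astype(int)
    m=(W[:,0]>.35)&(W[:,0]<.54)&(W[:,1]>-.39)&(W[:,1]<-.21)&(W[:,2]>.012)&(W[:,2]<.17)
    q=W[m]
    for p in q:
        h=int(p[2]/.16*255); cv2.circle(img,(int((p[1]+.39)*3000)+5,575-int((p[0]-.35)*3000)),2,(255-h,80,h) if n=="scene" else (255-h,220,h),-1)
    m2=(abs(W[:,2]-.048)<.006)&(W[:,0]>.3)&(W[:,0]<.75)&(W[:,1]>.15)&(W[:,1]<.5)&(C.max(1)-C.min(1)<45)
    M=m2.reshape(420,560).astype(np.uint8); k,l,st,ce=cv2.connectedComponentsWithStats(M); i=1+st[1:,4].argmax()
    w=W[(l==i).ravel()]; r=cv2.minAreaRect((w[:,:2]*1000).astype(np.float32)); print(n,"pan",r,w.mean(0),cv2.boxPoints(r).round().tolist())
cv2.imwrite("pics/top2.png",img)
E
```

```text
scene pan ((514.564208984375, 316.42791748046875), (184.63047790527344, 204.69691467285156), 85.2950210571289) [0.51837768 0.32046347 0.04763726] [[405.0, 233.0], [609.0, 216.0], [624.0, 400.0], [420.0, 417.0]]
side pan ((512.5551147460938, 314.458251953125), (188.44888305664062, 202.49668884277344), 86.79505920410156) [0.50707607 0.30776219 0.04958661] [[406.0, 226.0], [608.0, 215.0], [619.0, 403.0], [417.0, 414.0]]
```

View pics/top2.png

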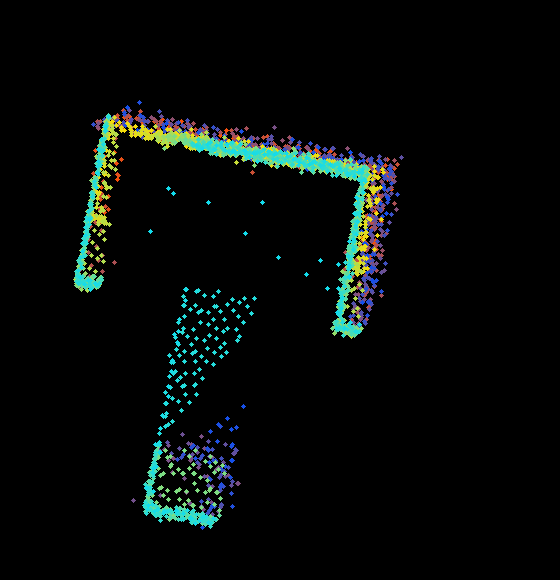

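Emit:
apply_moves:
  rows:
    - {"z": -20}
    - {"z": -80}
    - {"z": -120, "x": -30}

```text
validation failed for argument at $.ro...
```

```bash
cat > s.py <<'E'
from h import *
import json
s=read_state(); np.set_printoptions(precision=4,suppress=True)
print(s["time_s"],s["joint_positions"],s["position"],s["opening"],s["grasp_force"],s["force"]);print(s["tcp_rot"])
open("log.txt","a").write(json.dumps([list(s["joint_positions"]),list(s["position"]),np.array(s["tcp_rot"]).tolist()])+"\n")
E
python3 s.py
```

```text
0.1 [ 63.8576  30.2748  82.1487  -0.0021  67.6889 -10.2281] [0.1711 0.6005 0.2467] 0.9988615609343509 0.0 [-0.1528  0.687   0.1908]
[[-0.9617  0.2742 -0.0008]
 [ 0.2742  0.9617 -0.0018]
 [ 0.0003 -0.0019 -1.    ]]
```

The scoop's underside runs from pixel (105,113) to (395,160), 97 mm wide. The handle end is at (182,515). This puts the scoop origin at about (0.496, -0.308) with z_s pointing (-0.98, -0.18), which agrees with the given sizes. The pan is at about (0.5135, 0.315). Next I'll gather joint data to fit the kinematics.

Emit:
apply_moves:
  rows:
    - {"x": 0, "y": 0, "z": -40, "rx": 0, "ry": 0, "rz": 0, "claw": 0}
    - {"x": 0, "y": -40, "z": -80, "rx": 1.5, "ry": 0, "rz": 0, "claw": 0}
    - {"x": 0, "y": -90, "z": -100, "rx": 3, "ry": 1.5, "rz": 0, "claw": 0}
    - {"x": 0, "y": -120, "z": -100, "rx": 4, "ry": 3, "rz": 0, "claw": 0}
    - {"x": 0, "y": -120, "z": -100, "rx": 4, "ry": 3, "rz": 0, "claw": 0}

```text
time_s: 0.72
position: [0.1393, 0.4846, 0.3468]
tcp_rot: [[-0.896, 0.191, -0.401], [0.326, 0.895, -0.303], [0.301, -0.402, -0.865]]
force: [-0.4, 0.2, -0.4]
opening: 0.997
grasp_force: 0.0
```

```bash
python3 s.py
```

```text
0.725 [ 55.8981  26.6104  78.23     9.5808 103.7948 -18.0997] [0.1393 0.4846 0.3468] 0.9974704883420963 0.0 [-0.4326  0.1975 -0.361 ]
[[-0.8962  0.1907 -0.4006]
 [ 0.3261  0.8953 -0.3033]
 [ 0.3008 -0.4025 -0.8646]]
```

Emit:
apply_moves:
  rows:
    - {"x": 0, "y": -50, "z": 0, "rx": 0, "ry": 0, "rz": 0, "claw": 0}
    - {"x": 0, "y": -100, "z": 0, "rx": -2, "ry": -1.5, "rz": 0, "claw": 0}
    - {"x": 0, "y": -150, "z": 20, "rx": -4, "ry": -3, "rz": 0, "claw": 0}
    - {"x": 0, "y": -180, "z": 50, "rx": -4, "ry": -5, "rz": 1, "claw": 0}
    - {"x": 0, "y": -180, "z": 50, "rx": -4, "ry": -5, "rz": 1, "claw": 0}

```text
time_s: 1.35
position: [0.0829, 0.3057, 0.3759]
tcp_rot: [[-0.919, 0.33, 0.214], [0.321, 0.944, -0.076], [-0.227, -0.001, -0.974]]
force: [1.1, 0.4, 0.6]
opening: 0.999
grasp_force: 0.0
```

```bash
python3 s.py
```

```text
1.35 [ 66.2113  -3.9356 108.9705 -13.6145  74.371   -0.9262] [0.0829 0.3057 0.3759] 0.999030350271374 0.0 [1.0958 0.3851 0.5997]
[[-0.9194  0.3297  0.2144]
 [ 0.3209  0.9441 -0.0755]
 [-0.2273 -0.0006 -0.9738]]
```

```bash
cat > kin.py <<'E'
import numpy as np, json, itertools
from scipy.spatial.transform import Rotation as R
from scipy.optimize import least_squares
def fk(q,p,mode,sg):
    q=np.asarray(q)
    h,a,ex,b,c,d,r6,e1,cx,cy=p
    A=lambda ax,v:R.from_euler(ax,v,degrees=True)
    r=A('z',q[0]); t=r.apply([e1,d,h])
    r=r*A('y',q[1]); t=t+r.apply([0,0,a])
    r=r*A('y',q[2]); t=t+r.apply([ex,0,b])
    r=r*A(mode,sg[0]*q[3])*A('y',sg[1]*q[4]); t=t+r.apply([0,cx,0])
    r=r*A('z',sg[2]*q[5]+r6); t=t+r.apply([0,0,c])
    return t,r
def data():
    return [json.loads(l) for l in open('log.txt')]
def res(p,D,m,sg):
    o=[]
    for q,x,M in D:
        t,r=fk(q,p,m,sg); o+=list((t-x)*5)+list((r.inv()*R.from_matrix(M)).as_rotvec())
    return np.array(o)
P0=[.15,.4,0,.4,.2,.0,90,0,0,0]
def fit():
    best=None; D=data()
    for m in 'xz':
        for sg in itertools.product([1,-1],[1,-1],[1,-1]):
            for r6 in(0,90,180,270):
                p0=list(P0);p0[6]=r6
                s=least_squares(res,p0,args=(D,m,sg),x_scale=[.1]*6+[10]+[.1]*3)
                if best is None or s.cost<best[0]: best=(s.cost,m,sg,s.x)
    return best
if __name__=="__main__":
    b=fit(); print(b); print(abs(res(b[3],data(),b[1],b[2])).max())
    json.dump([list(b[3]),b[1],list(b[2])],open('kin.json','w'))
E
python3 kin.py
```

```text
(np.float64(1.6337870116716859e-16), 'z', (1, 1, 1), array([ 2.74199936e-01,  5.87999987e-01,  1.14099932e-01,  3.91699997e-01,
        2.80461989e-01,  1.10999999e-01,  9.00000000e+01, -1.58849284e-08,
        9.32818906e-10,  0.00000000e+00]))
1.134679850078868e-08
```

```bash
cat > ik.py <<'E'
from kin import *
K=json.load(open('kin.json'))
LO=np.array([-176.69,-43.24,12.49,-82,0,-163.58]);HI=np.array([176.69,126.21,139.97,262,151.66,163.58])
FK=lambda q:fk(q,K[0],K[1],K[2])
def ik(t,Rm,seeds):
    best=None
    for s in seeds:
        f=lambda q:np.r_[(FK(q)[0]-t)*5,(FK(q)[1].inv()*R.from_matrix(Rm)).as_rotvec()]
        o=least_squares(f,np.clip(s,LO+.1,HI-.1),bounds=(LO,HI),x_scale=30)
        if o.cost<1e-8:
            dd=abs(o.x-np.asarray(s)).max()
            if best is None or dd<best[0]: best=(dd,o.x)
    return None if best is None else best[1]
def rotm(z,y):
    z=np.array(z)/np.linalg.norm(z); y=np.array(y)/np.linalg.norm(y); return np.c_[np.cross(y,z),y,z]
E
cat > plan.py <<'E'
from ik import *
yaw=np.radians(10.3); f=np.array([np.cos(yaw),np.sin(yaw),0]); l=np.array([-np.sin(yaw),np.cos(yaw),0]); u=np.array([0,0,1.])
edge=np.array([.496,-.308,.005])
rng=np.random.default_rng(0)
for gx in(-.015,):
  for th in(25,35,45,55):
    for sy in(1,-1):
      seeds=[LO+(HI-LO)*rng.random(6) for _ in range(14)]
      sols=[]
      def pose(a):
        ar=np.radians(a)
        xs=np.cos(ar)*u+np.sin(ar)*f; zs=-np.cos(ar)*f+np.sin(ar)*u
        gp=edge+xs*(.075+gx)+zs*.115
        t=np.radians(th)
        tz=-zs*np.cos(t)-xs*np.sin(t)
        return gp-.006*tz, rotm(tz,sy*l)
      for s in seeds:
        q=ik(*pose(0),[s])
        if q is not None and not any(abs(q-x).max()<2 for x in sols): sols.append(q)
      for q0 in sols:
        q=q0;ok=[q]
        for a in range(10,91,10):
          n=ik(*pose(a),[q])
          if n is None or abs(n-q).max()>60: break
          q=n;ok.append(q)
        print(gx,th,sy,q0.round(),"reach angle",10*(len(ok)-1),q.round())
E
python3 plan.py
```

```text
-0.015 25 1 [-88.  59. 122.  83.  65.  88.] reach angle 30 [-67.  36. 117.  64.  38. 136.]
-0.015 25 -1 [-88.  59. 122.  83.  65. -92.] reach angle 90 [-31.  48.  72. -16.  80.  54.]
-0.015 35 1 [-84.  53. 123.  83.  55.  95.] reach angle 30 [-62.  34. 113.  46.  34. 159.]
-0.015 35 -1 [-84.  53. 123.  83.  55. -85.] reach angle 90 [-29.  52.  66. -21.  91.  56.]
-0.015 45 1 [-79.  47. 122.  80.  46. 105.] reach angle 20 [-64.  35. 115.  48.  33. 154.]
-0.015 45 -1 [-79.  47. 122.  80.  46. -75.] reach angle 90 [-27.  56.  60. -26. 101.  56.]
-0.015 55 1 [-74.  43. 120.  72.  37. 120.] reach angle 10 [-66.  37. 116.  52.  32. 148.]
-0.015 55 -1 [-74.  43. 120.  72.  37. -60.] reach angle 90 [-26.  61.  54. -31. 110.  56.]
```

```bash
cat > mv.py <<'E'
from ik import *
from rig import read_state
def st():
    s=read_state(); return np.array(s["joint_positions"]),np.array(s["position"]),np.array(s["tcp_rot"])
def rows(poses,claw=0,base=None):
    _,p0,R0=st() if base is None else (0,*base)
    out=[]
    for t,Rm in poses:
        d=R0.T@(np.asarray(t)-p0)*1000; w=R.from_matrix(R0.T@Rm).as_rotvec(degrees=True)/6
        out.append(dict(zip(["x","y","z","rx","ry","rz"],[float(round(v,0)) for v in d]+[float(round(v,2)) for v in w]),claw=claw))
    for o in out: print(json.dumps(o))
def jpath(q0,q1,n):
    return [(lambda f:(f[0],f[1].as_matrix()))(FK(q0+(q1-q0)*i/n)) for i in range(1,n+1)]
yaw=np.radians(10.3); F=np.array([np.cos(yaw),np.sin(yaw),0]); L=np.array([-np.sin(yaw),np.cos(yaw),0]); U=np.array([0,0,1.])
EDGE=np.array([.496,-.308,0]); GX=-.015; TH=np.radians(45)
def lay(a,lift=0,back=0,edge=EDGE):
    ar=np.radians(a); xs=np.cos(ar)*U+np.sin(ar)*F; zs=-np.cos(ar)*F+np.sin(ar)*U
    gp=edge+U*lift+xs*(.075+GX)+zs*.115; tz=-zs*np.cos(TH)-xs*np.sin(TH)
    return gp-(.006+back)*tz, rotm(tz,-L)
E
python3 - <<'E'
from mv import *
q0=st()[0]
q1=ik(*lay(0,0,.12),[[-79,47,122,80,46,-75]]); print(q1,lay(0,0,.12)[0])
P=jpath(q0,q1,16)
print([ (p[0]*1000).round().tolist() for p in P])
rows(P[:8]); print(); rows(P[8:],base=P[7])
E
```

```text
[-91.65430848  35.35816675 123.2490692   60.31768451  52.77372596
 -63.3742961 ] [ 0.29519354 -0.34449272  0.14909545]
[[117.0, 300.0, 353.0], [151.0, 291.0, 332.0], [186.0, 278.0, 313.0], [221.0, 261.0, 295.0], [256.0, 238.0, 279.0], [290.0, 211.0, 265.0], [323.0, 177.0, 251.0], [353.0, 136.0, 239.0], [378.0, 89.0, 227.0], [398.0, 35.0, 216.0], [409.0, -25.0, 206.0], [411.0, -89.0, 195.0], [401.0, -155.0, 184.0], [378.0, -222.0, 173.0], [343.0, -286.0, 162.0], [295.0, -344.0, 149.0]]
{"x": -28.0, "y": 6.0, "z": 30.0, "rx": 0.59, "ry": 0.82, "rz": 1.08, "claw": 0}
{"x": -58.0, "y": 9.0, "z": 59.0, "rx": 1.0, "ry": 1.68, "rz": 2.24, "claw": 0}
{"x": -89.0, "y": 8.0, "z": 86.0, "rx": 1.22, "ry": 2.56, "rz": 3.49, "claw": 0}
{"x": -123.0, "y": 3.0, "z": 112.0, "rx": 1.26, "ry": 3.41, "rz": 4.82, "claw": 0}
{"x": -159.0, "y": -6.0, "z": 137.0, "rx": 1.12, "ry": 4.22, "rz": 6.22, "claw": 0}
{"x": -196.0, "y": -21.0, "z": 160.0, "rx": 0.81, "ry": 4.94, "rz": 7.69, "claw": 0}
{"x": -234.0, "y": -43.0, "z": 183.0, "rx": 0.35, "ry": 5.55, "rz": 9.23, "claw": 0}
{"x": -272.0, "y": -71.0, "z": 204.0, "rx": -0.24, "ry": 6.02, "rz": 10.81, "claw": 0}

{"x": -50.0, "y": 20.0, "z": -12.0, "rx": -0.81, "ry": 0.77, "rz": 1.39, "claw": 0}
{"x": -105.0, "y": 34.0, "z": -25.0, "rx": -1.75, "ry": 1.46, "rz": 2.79, "claw": 0}
{"x": -164.0, "y": 38.0, "z": -41.0, "rx": -2.79, "ry": 2.06, "rz": 4.2, "claw": 0}
{"x": -227.0, "y": 33.0, "z": -56.0, "rx": -3.92, "ry": 2.56, "rz": 5.63, "claw": 0}
{"x": -291.0, "y": 16.0, "z": -72.0, "rx": -5.11, "ry": 2.95, "rz": 7.08, "claw": 0}
{"x": -355.0, "y": -14.0, "z": -85.0, "rx": -6.34, "ry": 3.22, "rz": 8.56, "claw": 0}
{"x": -415.0, "y": -55.0, "z": -95.0, "rx": -7.59, "ry": 3.39, "rz": 10.06, "claw": 0}
{"x": -470.0, "y": -109.0, "z": -100.0, "rx": -8.83, "ry": 3.45, "rz": 11.61, "claw": 0}
```

```bash
python3 - <<'E'
from mv import *
q0=st()[0]
t,Rm=lay(0,0,.12)
q1=ik(t,Rm,[[-79,47,122,80,46,-75]])
qv=ik(t+[.03,.05,.14],Rm,[q1]); print(qv)
P=jpath(q0,qv,15)
print([ (p[0]*1000).round().tolist() for p in P])
rows(P[:8]); print(); rows(P[8:]+[(t+[.015,.025,.07],Rm),(t,Rm),(t,Rm)],base=P[7])
E
```

```text
[-86.72317095  13.84082886 121.1767476   51.36211495  63.95756166
 -38.65987096]
[[117.0, 295.0, 361.0], [151.0, 282.0, 347.0], [185.0, 265.0, 335.0], [217.0, 245.0, 325.0], [250.0, 221.0, 316.0], [281.0, 193.0, 309.0], [311.0, 159.0, 303.0], [338.0, 120.0, 298.0], [362.0, 74.0, 295.0], [379.0, 22.0, 292.0], [390.0, -36.0, 291.0], [391.0, -98.0, 290.0], [382.0, -163.0, 289.0], [360.0, -230.0, 289.0], [325.0, -294.0, 289.0]]
{"x": -32.0, "y": 1.0, "z": 23.0, "rx": 0.51, "ry": 0.74, "rz": 1.38, "claw": 0}
{"x": -64.0, "y": -0.0, "z": 45.0, "rx": 0.86, "ry": 1.5, "rz": 2.83, "claw": 0}
{"x": -97.0, "y": -5.0, "z": 65.0, "rx": 1.05, "ry": 2.27, "rz": 4.32, "claw": 0}
{"x": -131.0, "y": -13.0, "z": 83.0, "rx": 1.09, "ry": 3.01, "rz": 5.87, "claw": 0}
{"x": -167.0, "y": -24.0, "z": 100.0, "rx": 0.97, "ry": 3.7, "rz": 7.47, "claw": 0}
{"x": -203.0, "y": -41.0, "z": 116.0, "rx": 0.69, "ry": 4.33, "rz": 9.1, "claw": 0}
{"x": -240.0, "y": -63.0, "z": 131.0, "rx": 0.28, "ry": 4.86, "rz": 10.78, "claw": 0}
{"x": -277.0, "y": -91.0, "z": 144.0, "rx": -0.28, "ry": 5.28, "rz": 12.48, "claw": 0}

{"x": -42.0, "y": 26.0, "z": -14.0, "rx": -0.72, "ry": 0.76, "rz": 1.53, "claw": 0}
{"x": -90.0, "y": 46.0, "z": -31.0, "rx": -1.57, "ry": 1.47, "rz": 3.05, "claw": 0}
{"x": -144.0, "y": 60.0, "z": -51.0, "rx": -2.55, "ry": 2.12, "rz": 4.56, "claw": 0}
{"x": -202.0, "y": 64.0, "z": -73.0, "rx": -3.64, "ry": 2.69, "rz": 6.06, "claw": 0}
{"x": -264.0, "y": 58.0, "z": -95.0, "rx": -4.83, "ry": 3.18, "rz": 7.55, "claw": 0}
{"x": -327.0, "y": 40.0, "z": -118.0, "rx": -6.12, "ry": 3.56, "rz": 9.03, "claw": 0}
{"x": -390.0, "y": 9.0, "z": -140.0, "rx": -7.48, "ry": 3.83, "rz": 10.51, "claw": 0}
{"x": -439.0, "y": -0.0, "z": -83.0, "rx": -7.48, "ry": 3.83, "rz": 10.51, "claw": 0}
{"x": -489.0, "y": -9.0, "z": -26.0, "rx": -7.48, "ry": 3.83, "rz": 10.51, "claw": 0}
{"x": -489.0, "y": -9.0, "z": -26.0, "rx": -7.48, "ry": 3.83, "rz": 10.51, "claw": 0}
```

Emit:
apply_moves:
  rows:
    - {"x": -32, "y": 1, "z": 23, "rx": 0.51, "ry": 0.74, "rz": 1.38, "claw": 0}
    - {"x": -64, "y": 0, "z": 45, "rx": 0.86, "ry": 1.5, "rz": 2.83, "claw": 0}
    - {"x": -97, "y": -5, "z": 65, "rx": 1.05, "ry": 2.27, "rz": 4.32, "claw": 0}
    - {"x": -131, "y": -13, "z": 83, "rx": 1.09, "ry": 3.01, "rz": 5.87, "claw": 0}
    - {"x": -167, "y": -24, "z": 100, "rx": 0.97, "ry": 3.7, "rz": 7.47, "claw": 0}
    - {"x": -203, "y": -41, "z": 116, "rx": 0.69, "ry": 4.33, "rz": 9.1, "claw": 0}
    - {"x": -240, "y": -63, "z": 131, "rx": 0.28, "ry": 4.86, "rz": 10.78, "claw": 0}
    - {"x": -277, "y": -91, "z": 144, "rx": -0.28, "ry": 5.28, "rz": 12.48, "claw": 0}
    - {"x": -277, "y": -91, "z": 144, "rx": -0.28, "ry": 5.28, "rz": 12.48, "claw": 0}

```text
time_s: 2.48
position: [0.3431, 0.1195, 0.2976]
tcp_rot: [[0.083, 0.996, -0.045], [0.932, -0.061, 0.358], [0.353, -0.072, -0.933]]
force: [1.1, -0.1, 0.3]
opening: 1.003
grasp_force: 0.0
```

Emit:
apply_moves:
  rows:
    - {"x": -42, "y": 26, "z": -14, "rx": -0.72, "ry": 0.76, "rz": 1.53, "claw": 0}
    - {"x": -90, "y": 46, "z": -31, "rx": -1.57, "ry": 1.47, "rz": 3.05, "claw": 0}
    - {"x": -144, "y": 60, "z": -51, "rx": -2.55, "ry": 2.12, "rz": 4.56, "claw": 0}
    - {"x": -202, "y": 64, "z": -73, "rx": -3.64, "ry": 2.69, "rz": 6.06, "claw": 0}
    - {"x": -264, "y": 58, "z": -95, "rx": -4.83, "ry": 3.18, "rz": 7.55, "claw": 0}
    - {"x": -327, "y": 40, "z": -118, "rx": -6.12, "ry": 3.56, "rz": 9.03, "claw": 0}
    - {"x": -390, "y": 9, "z": -140, "rx": -7.48, "ry": 3.83, "rz": 10.51, "claw": 0}
    - {"x": -390, "y": 9, "z": -140, "rx": -7.48, "ry": 3.83, "rz": 10.51, "claw": 0}
    - {"x": -390, "y": 9, "z": -140, "rx": -7.48, "ry": 3.83, "rz": 10.51, "claw": 0}

```text
time_s: 3.6
position: [0.3271, -0.2904, 0.2894]
tcp_rot: [[0.699, 0.18, 0.692], [0.128, -0.984, 0.127], [0.703, -0.0, -0.711]]
force: [-0.3, -0.3, -0.7]
opening: 1.003
grasp_force: 0.0
```

```bash
python3 s.py; python3 - <<'E'
from mv import *
from h import look
im,d,W=look("wrist","w1.png"); np.savez("w1.npz",W=W,d=d)
t,Rm=lay(0,0,.12); q=st()[0]; n=ik(t,Rm,[q]);print(n)
rows([(t,Rm),(lay(0,0,.06)),(lay(0))])
E
```

```text
3.6 [-86.1608  13.4854 121.3884  51.2652  63.6061 -38.1634] [ 0.3271 -0.2904  0.2894] 1.0025402196880746 0.0 [-0.3394 -0.2991 -0.6707]
[[ 0.6992  0.1803  0.6918]
 [ 0.1279 -0.9836  0.127 ]
 [ 0.7034 -0.0004 -0.7108]]
[-91.65430848  35.35816675 123.2490692   60.31768451  52.77372596
 -63.3742961 ]
{"x": -129.0, "y": 48.0, "z": 70.0, "rx": -0.03, "ry": 0.05, "rz": 0.02, "claw": 0}
{"x": -128.0, "y": 48.0, "z": 130.0, "rx": -0.03, "ry": 0.05, "rz": 0.02, "claw": 0}
{"x": -128.0, "y": 49.0, "z": 190.0, "rx": -0.03, "ry": 0.05, "rz": 0.02, "claw": 0}
```

View pics/w1.png

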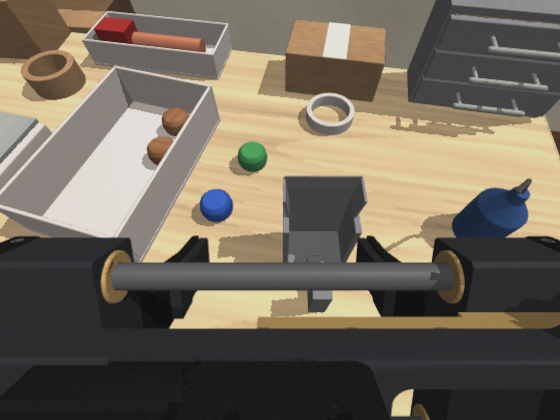

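The wrist view shows the scoop at (322,225) with the handle bar at (318,285) centred between the fingers. The sanding block sits under the gripper at (400,325). I'll check the handle and block positions numerically.

```bash
python3 - <<'E'
import numpy as np, cv2
W=np.load("w1.npz")["W"]
q=W[255:315,300:340].reshape(-1,3); m=(q[:,2]>.05)&(q[:,2]<.1)&(q[:,0]>.35)&(q[:,0]<.45)
q=q[m]; e=q[q[:,0]<.392]
print(len(q),q.min(0),q.max(0), e.mean(0), cv2.minAreaRect((e[:,:2]*1000).astype(np.float32)))
S=np.load("side0.npz")["W"]; b=S[320:362,255:315].reshape(-1,3); b=b[(b[:,2]>.02)&(b[:,2]<.05)]
print("block",b.min(0),b.max(0))
w=W[170:215,280:370].reshape(-1,3); w=w[(w[:,2]>.148)&(w[:,2]<.165)]; print("lip",len(w),w.mean(0),w.min(0),w.max(0))
E
```

```text
310 [ 0.36848596 -0.34295742  0.05018069] [ 0.38583053 -0.31698472  0.08113594] [ 0.37405815 -0.33020269  0.07331374] ((378.83819580078125, -330.2450866699219), (17.80112075805664, 24.12550163269043), 8.61867904663086)
block [ 0.17300189 -0.36697707  0.02001969] [ 0.29269897 -0.27775161  0.0408785 ]
lip 545 [ 0.48815758 -0.3123932   0.1514971 ] [ 0.45247919 -0.3625495   0.14802105] [ 0.5023678  -0.26309969  0.15535762]
```

Emit:
apply_moves:
  rows:
    - {"x": -40, "y": 15, "z": 20, "rx": 0, "ry": 0, "rz": 0, "claw": 0}
    - {"x": -85, "y": 32, "z": 45, "rx": 0, "ry": 0, "rz": 0, "claw": 0}
    - {"x": -129, "y": 48, "z": 70, "rx": 0, "ry": 0, "rz": 0, "claw": 0}
    - {"x": -129, "y": 48, "z": 100, "rx": 0, "ry": 0, "rz": 0, "claw": 0}
    - {"x": -128, "y": 48, "z": 130, "rx": 0, "ry": 0, "rz": 0, "claw": 0}
    - {"x": -128, "y": 48, "z": 160, "rx": 0, "ry": 0, "rz": 0, "claw": 0}
    - {"x": -128, "y": 48, "z": 190, "rx": 0, "ry": 0, "rz": 0, "claw": 0}
    - {"x": -128, "y": 48, "z": 190, "rx": 0, "ry": 0, "rz": 0, "claw": 0}

```text
time_s: 4.65
position: [0.3802, -0.3274, 0.0638]
tcp_rot: [[0.698, 0.187, 0.691], [0.132, -0.982, 0.133], [0.704, -0.001, -0.71]]
force: [-0.2, -0.1, -1.1]
opening: 1.001
grasp_force: 0.0
```

Emit:
apply_moves:
  rows:
    - {"x": 0, "y": 0, "z": 0, "rx": 0, "ry": 0, "rz": 0, "claw": 150}
    - {"x": 0, "y": 0, "z": 0, "rx": 0, "ry": 0, "rz": 0, "claw": 255}
    - {"x": 0, "y": 0, "z": 0, "rx": 0, "ry": 0, "rz": 0, "claw": 255}
    - {"x": 0, "y": 0, "z": 0, "rx": 0, "ry": 0, "rz": 0, "claw": 255}
    - {"x": 0, "y": 0, "z": 0, "rx": 0, "ry": 0, "rz": 0, "claw": 255}
    - {"x": 0, "y": 0, "z": 0, "rx": 0, "ry": 0, "rz": 0, "claw": 255}
    - {"x": 0, "y": 0, "z": 0, "rx": 0, "ry": 0, "rz": 0, "claw": 255}

```text
time_s: 5.52
position: [0.3778, -0.3303, 0.0645]
tcp_rot: [[0.699, 0.179, 0.692], [0.128, -0.984, 0.126], [0.704, 0.0, -0.71]]
force: [-1.0, 0.9, 0.4]
opening: 0.285
grasp_force: 0.2
```

```bash
python3 s.py; python3 - <<'E'
from mv import *
from h import look
im,d,W=look("side","s2.png")
print(lay(0)[0])
s=st(); 
# rotate relative: apply lay transformation to actual pose, pivot at edge with lift
_,p,Rm=s
def rot(a,lift):
    Ra=R.from_rotvec(L*np.radians(a)).as_matrix(); return Ra@(p-EDGE)+EDGE+U*lift, Ra@Rm
A=[(0,.004),(0,.008)]+[(a,.008) for a in range(6,91,6)]
P=[rot(*a) for a in A]
q=s[0]
for t,M in P:
    n=ik(t,M,[q]); print(n.round(0) if n is not None else None, abs(n-q).max().round(1)); q=n
rows(P[:9],255); print(); rows(P[9:],255,base=P[8])
E
```

```text
5.525 [-79.0835  47.7351 121.8405  80.2168  45.5691 -75.3522] [ 0.3778 -0.3303  0.0645] 0.28542972597567656 0.2146733605513873 [-1.0385  0.9005  0.4019]
[[ 0.6989  0.1795  0.6924]
 [ 0.1278 -0.9838  0.1261]
 [ 0.7037  0.0004 -0.7104]]
[ 0.37867895 -0.32932085  0.06424264]
[-79.  47. 122.  80.  46. -75.] 0.8
[-79.  47. 122.  79.  46. -74.] 0.8
[-75.  42. 120.  73.  41. -62.] 11.4
[-70.  38. 118.  64.  36. -48.] 14.3
[-66.  35. 115.  52.  34. -31.] 17.0
[-61.  33. 112.  37.  34. -13.] 18.3
[-56.  32. 108.  24.  36.   4.] 17.1
[-52.  32. 104.  12.  40.  19.] 14.2
[-48.  33. 100.   3.  46.  29.] 10.9
[-44.  35.  95.  -3.  52.  38.] 8.1
[-41.  37.  90.  -8.  59.  44.] 6.9
[-38.  39.  86. -12.  66.  48.] 7.1
[-35.  42.  81. -16.  74.  51.] 7.2
[-33.  45.  75. -18.  81.  54.] 7.2
[-30.  49.  70. -21.  88.  55.] 7.1
[-29.  52.  65. -24.  95.  56.] 7.0
[-27.  56.  60. -26. 102.  56.] 6.8
{"x": 3.0, "y": 0.0, "z": -3.0, "rx": 0.0, "ry": 0.0, "rz": 0.0, "claw": 255}
{"x": 6.0, "y": 0.0, "z": -6.0, "rx": 0.0, "ry": 0.0, "rz": 0.0, "claw": 255}
{"x": 19.0, "y": 0.0, "z": -9.0, "rx": 0.0, "ry": -1
[... 453 characters left out ...]
 "z": 1.0, "rx": 0.01, "ry": -7.0, "rz": 0.0, "claw": 255}

{"x": 14.0, "y": 0.0, "z": -3.0, "rx": 0.0, "ry": -1.0, "rz": 0.0, "claw": 255}
{"x": 28.0, "y": 0.0, "z": -5.0, "rx": 0.0, "ry": -2.0, "rz": 0.0, "claw": 255}
{"x": 42.0, "y": 0.0, "z": -6.0, "rx": 0.0, "ry": -3.0, "rz": 0.0, "claw": 255}
{"x": 57.0, "y": 0.0, "z": -5.0, "rx": 0.0, "ry": -4.0, "rz": 0.0, "claw": 255}
{"x": 71.0, "y": 0.0, "z": -3.0, "rx": 0.0, "ry": -5.0, "rz": 0.0, "claw": 255}
{"x": 84.0, "y": 0.0, "z": 1.0, "rx": 0.0, "ry": -6.0, "rz": 0.0, "claw": 255}
{"x": 98.0, "y": 0.0, "z": 7.0, "rx": 0.01, "ry": -7.0, "rz": 0.0, "claw": 255}
{"x": 110.0, "y": 0.0, "z": 13.0, "rx": 0.01, "ry": -8.0, "rz": 0.0, "claw": 255}
```

Emit:
apply_moves:
  rows:
    - {"x": 0, "y": 0, "z": 0, "rx": 0, "ry": 0, "rz": 0, "claw": 255}
    - {"x": 0, "y": 0, "z": 0, "rx": 0, "ry": 0, "rz": 0, "claw": 255}
    - {"x": 0, "y": 0, "z": 0, "rx": 0, "ry": 0, "rz": 0, "claw": 255}
    - {"x": 2, "y": 0, "z": -2, "rx": 0, "ry": 0, "rz": 0, "claw": 255}
    - {"x": 4, "y": 0, "z": -4, "rx": 0, "ry": 0, "rz": 0, "claw": 255}
    - {"x": 6, "y": 0, "z": -6, "rx": 0, "ry": 0, "rz": 0, "claw": 255}
    - {"x": 6, "y": 0, "z": -6, "rx": 0, "ry": 0, "rz": 0, "claw": 255}

```text
time_s: 6.45
position: [0.3778, -0.3304, 0.0732]
tcp_rot: [[0.699, 0.18, 0.692], [0.128, -0.984, 0.126], [0.704, 0.001, -0.711]]
force: [-0.1, 0.7, -2.9]
opening: 0.273
grasp_force: 30.0
```

Emit:
apply_moves:
  rows:
    - {"x": 6, "y": 0, "z": -2, "rx": 0, "ry": -0.5, "rz": 0, "claw": 255}
    - {"x": 13, "y": 0, "z": -3, "rx": 0, "ry": -1, "rz": 0, "claw": 255}
    - {"x": 20, "y": 0, "z": -4, "rx": 0, "ry": -1.5, "rz": 0, "claw": 255}
    - {"x": 28, "y": 0, "z": -5, "rx": 0, "ry": -2, "rz": 0, "claw": 255}
    - {"x": 35, "y": 0, "z": -6, "rx": 0, "ry": -2.5, "rz": 0, "claw": 255}
    - {"x": 42, "y": 0, "z": -6, "rx": 0, "ry": -3, "rz": 0, "claw": 255}
    - {"x": 49, "y": 0, "z": -6, "rx": 0, "ry": -3.5, "rz": 0, "claw": 255}
    - {"x": 56, "y": 0, "z": -5, "rx": 0, "ry": -4, "rz": 0, "claw": 255}
    - {"x": 63, "y": 0, "z": -4, "rx": 0, "ry": -4.5, "rz": 0, "claw": 255}
    - {"x": 63, "y": 0, "z": -4, "rx": 0, "ry": -4.5, "rz": 0, "claw": 255}

```text
time_s: 7.7
position: [0.4197, -0.3217, 0.1206]
tcp_rot: [[0.936, 0.183, 0.3], [0.174, -0.983, 0.056], [0.305, 0.0, -0.952]]
force: [0.2, 0.8, -2.7]
opening: 0.275
grasp_force: 30.0
```

```bash
python3 s.py; python3 - <<'E'
from mv import *
from h import look
im,d,W=look("side","s3.png"); import cv2
a=cv2.imread("pics/s3.png")[150:360,240:500]; cv2.imwrite("pics/s3c.png",cv2.resize(a,None,fx=2.5,fy=2.5))
s=st(); _,p,Rm=s
tilt=np.degrees(np.arcsin(Rm[2,2]*-1)); print("tool pitch down",np.degrees(np.arctan2(-Rm[2,2],Rm[0,2]*F[0]+Rm[1,2]*F[1])))
E
```

```text
7.7 [-58.6416  32.7059 110.2331  30.3465  34.3744  -4.0039] [ 0.4197 -0.3217  0.1206] 0.27465870643144535 29.997362026479095 [ 0.2117  0.7612 -2.7013]
[[ 0.9363  0.1826  0.3001]
 [ 0.1739 -0.9832  0.0557]
 [ 0.3052  0.     -0.9523]]
tool pitch down 72.23676667078942
```

View pics/s3c.png

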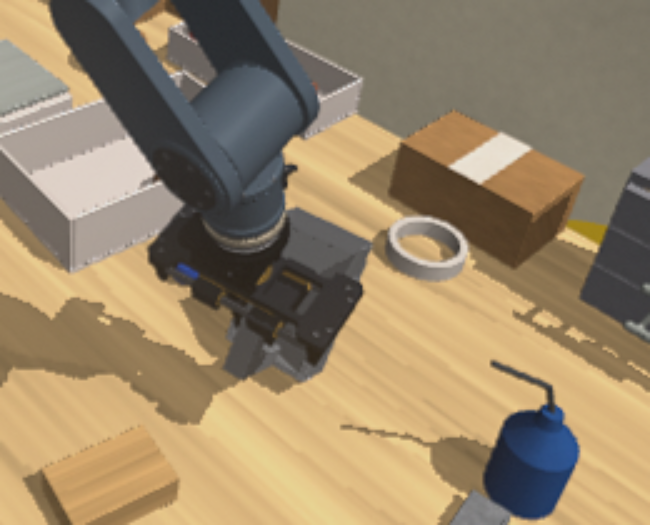

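The crop shows the scoop held clear of the table at (310,260), partly rotated. The white tape roll is at (430,245). I'll check its position and plan the rest of the turn.

```bash
python3 - <<'E'
from mv import *
w=np.load("w1.npz")["W"][92:135,300:358].reshape(-1,3); w=w[(w[:,2]>.015)&(w[:,2]<.03)]; print("tape_b",w.min(0),w.max(0))
s=st(); _,p,Rm=s
def rot(a,lift):
    Ra=R.from_rotvec(L*np.radians(a)).as_matrix(); return Ra@(p-EDGE-U*.008)+EDGE+U*(.008+lift), Ra@Rm
P=[rot(a,.0) for a in np.arange(3.5,63.1,3.5)]
rows(P[:9],255); print(); rows(P[9:],255,base=P[8]); print(P[-1])
E
```

```text
tape_b [ 0.70831818 -0.36075006  0.01502673] [ 0.82230349 -0.26215166  0.02834308]
{"x": 8.0, "y": 0.0, "z": -2.0, "rx": 0.0, "ry": -0.58, "rz": 0.0, "claw": 255}
{"x": 16.0, "y": 0.0, "z": -4.0, "rx": 0.0, "ry": -1.17, "rz": 0.0, "claw": 255}
{"x": 24.0, "y": 0.0, "z": -5.0, "rx": 0.0, "ry": -1.75, "rz": 0.0, "claw": 255}
{"x": 33.0, "y": 0.0, "z": -6.0, "rx": 0.01, "ry": -2.33, "rz": 0.0, "claw": 255}
{"x": 41.0, "y": 0.0, "z": -6.0, "rx": 0.01, "ry": -2.92, "rz": 0.01, "claw": 255}
{"x": 49.0, "y": 0.0, "z": -6.0, "rx": 0.01, "ry": -3.5, "rz": 0.01, "claw": 255}
{"x": 58.0, "y": 0.0, "z": -5.0, "rx": 0.01, "ry": -4.08, "rz": 0.01, "claw": 255}
{"x": 66.0, "y": 0.0, "z": -4.0, "rx": 0.01, "ry": -4.67, "rz": 0.01, "claw": 255}
{"x": 74.0, "y": 0.0, "z": -2.0, "rx": 0.01, "ry": -5.25, "rz": 0.01, "claw": 255}

{"x": 8.0, "y": 0.0, "z": -2.0, "rx": 0.0, "ry": -0.58, "rz": 0.0, "claw": 255}
{"x": 16.0, "y": 0.0, "z": -4.0, "rx": 0.0, "ry": -1.17, "rz": 0.0, "claw": 255}
{"x": 24.0, "y": 0.0, "z": -5.0, "rx": 0.0, "ry": -1.75, "rz": 0.0, "claw": 255}
{"x": 33.0, "y": 0.0, "z": -6.0, "rx": 0.01, "ry": -2.33, "rz": 0.0, "claw": 255}
{"x": 41.0, "y": 0.0, "z": -6.0, "rx": 0.01, "ry": -2.92, "rz": 0.01, "claw": 255}
{"x": 49.0, "y": 0.0, "z": -6.0, "rx": 0.01, "ry": -3.5, "rz": 0.01, "claw": 255}
{"x": 58.0, "y": 0.0, "z": -5.0, "rx": 0.01, "ry": -4.08, "rz": 0.01, "claw": 255}
{"x": 66.0, "y": 0.0, "z": -4.0, "rx": 0.01, "ry": -4.67, "rz": 0.01, "claw": 255}
{"x": 74.0, "y": 0.0, "z": -2.0, "rx": 0.01, "ry": -5.25, "rz": 0.01, "claw": 255}
(array([ 0.55938489, -0.29615652,  0.1284998 ]), array([[ 0.69240621,  0.17918   , -0.69890497],
       [ 0.12825176, -0.98381182, -0.12516306],
       [-0.71001769, -0.00297212, -0.70417757]]))
```

Emit:
apply_moves:
  rows:
    - {"x": 8, "y": 0, "z": -2, "rx": 0, "ry": -0.58, "rz": 0, "claw": 255}
    - {"x": 16, "y": 0, "z": -4, "rx": 0, "ry": -1.17, "rz": 0, "claw": 255}
    - {"x": 24, "y": 0, "z": -5, "rx": 0, "ry": -1.75, "rz": 0, "claw": 255}
    - {"x": 33, "y": 0, "z": -6, "rx": 0, "ry": -2.33, "rz": 0, "claw": 255}
    - {"x": 41, "y": 0, "z": -6, "rx": 0, "ry": -2.92, "rz": 0, "claw": 255}
    - {"x": 49, "y": 0, "z": -6, "rx": 0, "ry": -3.5, "rz": 0, "claw": 255}
    - {"x": 58, "y": 0, "z": -5, "rx": 0, "ry": -4.08, "rz": 0, "claw": 255}
    - {"x": 66, "y": 0, "z": -4, "rx": 0, "ry": -4.67, "rz": 0, "claw": 255}
    - {"x": 74, "y": 0, "z": -2, "rx": 0, "ry": -5.25, "rz": 0, "claw": 255}
    - {"x": 74, "y": 0, "z": -2, "rx": 0, "ry": -5.25, "rz": 0, "claw": 255}

```text
time_s: 9.0
position: [0.4878, -0.3094, 0.1433]
tcp_rot: [[0.955, 0.18, -0.235], [0.176, -0.984, -0.04], [-0.238, -0.003, -0.971]]
force: [-1.0, 0.3, -2.3]
opening: 0.273
grasp_force: 30.0
```

```bash
cat > til.py <<'E'
from mv import *
from h import look,cv2
import sys
# scoop tilt: lateral-projected profile from scene+side clouds
tcp=st()[1]
for n in("scene","side"):
    im,d,W=look(n,None); C=im.astype(int)
    q=W.reshape(-1,3); c=C.reshape(-1,3)
    m=(abs((q-tcp)@L)<.056)&((q-tcp)@F>-.12)&((q-tcp)@F<.16)&(q[:,2]>.004)&(q[:,2]<.17)&(c.max(1)-c.min(1)<30)&(c.mean(1)<140)
    q=q[m]; np.save(n+"_q.npy",q)
    f=(q-EDGE)@F; z=q[:,2]; l=(q-EDGE)@L
    # lower envelope of visible points per 10mm bin, lip
    print(n,len(q),"f",f.min(),f.max())
    for b in np.arange(-.02,.2,.015):
        k=(f>b)&(f<b+.015)
        if k.sum()>5: print("  %.3f zmin %.3f zmax %.3f n%d"%(b+.0075,np.percentile(z[k],2),np.percentile(z[k],98),k.sum()))
E
python3 til.py; python3 s.py
```

```text
scene 879 f -0.05349428480733558 0.1263706384958488
  -0.013 zmin 0.029 zmax 0.120 n113
  0.002 zmin 0.020 zmax 0.146 n90
  0.017 zmin 0.021 zmax 0.086 n80
  0.033 zmin 0.030 zmax 0.094 n84
  0.047 zmin 0.039 zmax 0.103 n90
  0.062 zmin 0.048 zmax 0.110 n88
  0.077 zmin 0.055 zmax 0.107 n86
  0.092 zmin 0.064 zmax 0.105 n70
  0.107 zmin 0.073 zmax 0.111 n79
  0.122 zmin 0.080 zmax 0.106 n37
side 1816 f -0.07023329293339096 0.12960166634355735
  -0.013 zmin 0.019 zmax 0.169 n302
  0.002 zmin 0.018 zmax 0.168 n113
  0.017 zmin 0.021 zmax 0.090 n133
  0.033 zmin 0.029 zmax 0.100 n151
  0.047 zmin 0.039 zmax 0.107 n147
  0.062 zmin 0.047 zmax 0.114 n126
  0.077 zmin 0.057 zmax 0.100 n107
  0.092 zmin 0.066 zmax 0.098 n115
  0.107 zmin 0.075 zmax 0.112 n70
  0.122 zmin 0.086 zmax 0.092 n24
9.1 [-38.5535  38.3036  87.0221 -11.3825  64.4304  46.9172] [ 0.4865 -0.3096  0.1437] 0.2693015775272971 29.99663978582248 [-0.5308  0.1974 -3.1084]
[[ 0.9553  0.179  -0.2355]
 [ 0.1745 -0.9838 -0.04  ]
 [-0.2388 -0.0029 -0.9711]]
```

Underside slope is 30.5° with no slip in the grasp. I'll finish the turn.

Emit:
apply_moves:
  rows:
    - {"x": 8, "y": 0, "z": -2, "rx": 0, "ry": -0.58, "rz": 0, "claw": 255}
    - {"x": 16, "y": 0, "z": -4, "rx": 0, "ry": -1.17, "rz": 0, "claw": 255}
    - {"x": 24, "y": 0, "z": -5, "rx": 0, "ry": -1.75, "rz": 0, "claw": 255}
    - {"x": 33, "y": 0, "z": -6, "rx": 0, "ry": -2.33, "rz": 0, "claw": 255}
    - {"x": 41, "y": 0, "z": -6, "rx": 0, "ry": -2.92, "rz": 0, "claw": 255}
    - {"x": 49, "y": 0, "z": -6, "rx": 0, "ry": -3.5, "rz": 0, "claw": 255}
    - {"x": 58, "y": 0, "z": -5, "rx": 0, "ry": -4.08, "rz": 0, "claw": 255}
    - {"x": 66, "y": 0, "z": -4, "rx": 0, "ry": -4.67, "rz": 0, "claw": 255}
    - {"x": 72, "y": 0, "z": -3, "rx": 0, "ry": -5.1, "rz": 0, "claw": 255}
    - {"x": 72, "y": 0, "z": -3, "rx": 0, "ry": -5.1, "rz": 0, "claw": 255}

```text
time_s: 10.35
position: [0.5567, -0.2974, 0.1287]
tcp_rot: [[0.703, 0.179, -0.688], [0.13, -0.984, -0.123], [-0.699, -0.003, -0.715]]
force: [-0.8, -0.0, -2.1]
opening: 0.272
grasp_force: 30.0
```

```bash
python3 til.py; python3 s.py
```

```text
scene 980 f -0.0023049816609411345 0.2208259264419898
  0.002 zmin 0.010 zmax 0.135 n111
  0.017 zmin 0.008 zmax 0.138 n97
  0.033 zmin 0.009 zmax 0.122 n60
  0.047 zmin 0.009 zmax 0.067 n60
  0.062 zmin 0.008 zmax 0.065 n83
  0.077 zmin 0.006 zmax 0.067 n101
  0.092 zmin 0.008 zmax 0.068 n108
  0.107 zmin 0.010 zmax 0.066 n116
  0.122 zmin 0.009 zmax 0.154 n93
  0.138 zmin 0.010 zmax 0.157 n109
  0.152 zmin 0.008 zmax 0.034 n36
side 2058 f -0.006112486928033118 0.2214460808462535
  -0.013 zmin 0.064 zmax 0.138 n10
  0.002 zmin 0.015 zmax 0.137 n755
  0.017 zmin 0.018 zmax 0.139 n124
  0.033 zmin 0.019 zmax 0.139 n123
  0.047 zmin 0.017 zmax 0.140 n166
  0.062 zmin 0.014 zmax 0.157 n217
  0.077 zmin 0.014 zmax 0.169 n184
  0.092 zmin 0.013 zmax 0.169 n112
  0.107 zmin 0.014 zmax 0.165 n92
  0.122 zmin 0.014 zmax 0.158 n101
  0.138 zmin 0.014 zmax 0.049 n78
  0.152 zmin 0.012 zmax 0.032 n24
10.45 [-27.3729  55.6324  60.5743 -25.6998 100.4244  56.0926] [ 0.5565 -0.2978  0.1302] 0.27596939955198985 29.996626985957846 [-0.3671 -0.3523 -2.8368]
[[ 0.7036  0.1786 -0.6878]
 [ 0.1284 -0.9839 -0.1242]
 [-0.6989 -0.001  -0.7152]]
```

Emit:
apply_moves:
  rows:
    - {"x": 2, "y": 0, "z": 2, "rx": 0, "ry": 0, "rz": 0, "claw": 255}
    - {"x": 4, "y": 0, "z": 4, "rx": 0, "ry": 0, "rz": 0, "claw": 255}
    - {"x": 6, "y": 0, "z": 6, "rx": 0, "ry": 0, "rz": 0, "claw": 255}
    - {"x": 7, "y": 0, "z": 7, "rx": 0, "ry": 0, "rz": 0, "claw": 255}
    - {"x": 8, "y": 0, "z": 8, "rx": 0, "ry": 0, "rz": 0, "claw": 255}
    - {"x": 8.5, "y": 0, "z": 8.5, "rx": 0, "ry": 0, "rz": 0, "claw": 255}
    - {"x": 8.5, "y": 0, "z": 8.5, "rx": 0, "ry": 0, "rz": 0, "claw": 255}

```text
time_s: 11.32
position: [0.5577, -0.2973, 0.1196]
tcp_rot: [[0.703, 0.179, -0.688], [0.127, -0.984, -0.126], [-0.699, 0.001, -0.715]]
force: [2.0, 2.4, 4.5]
opening: 0.272
grasp_force: 30.0
```

```bash
python3 til.py | grep -v n..$ ; python3 s.py
```

```text
scene 767 f -0.00029569126289890344 0.22102151366887354
side 2050 f -0.005264559466158805 0.2205585107166327
  0.002 zmin 0.006 zmax 0.128 n732
  0.017 zmin 0.013 zmax 0.130 n120
  0.033 zmin 0.011 zmax 0.129 n113
  0.047 zmin 0.010 zmax 0.129 n159
  0.062 zmin 0.004 zmax 0.143 n207
  0.077 zmin 0.004 zmax 0.165 n210
  0.092 zmin 0.004 zmax 0.167 n132
11.425 [-27.262   56.4225  60.5467 -25.6924  99.7465  56.5539] [ 0.5577 -0.2973  0.1196] 0.2755113002562782 29.996707906248048 [2.66   2.3638 5.5286]
[[ 0.7033  0.1793 -0.6879]
 [ 0.1274 -0.9838 -0.1262]
 [-0.6994  0.0011 -0.7148]]
```

Emit:
apply_moves:
  rows:
    - {"x": 0, "y": 0, "z": 0, "rx": 0, "ry": 0, "rz": 0, "claw": 200}
    - {"x": 0, "y": 0, "z": 0, "rx": 0, "ry": 0, "rz": 0, "claw": 80}
    - {"x": 0, "y": 0, "z": 0, "rx": 0, "ry": 0, "rz": 0, "claw": 0}
    - {"x": 0, "y": 0, "z": 0, "rx": 0, "ry": 0, "rz": 0, "claw": 0}
    - {"x": 0, "y": 0, "z": -30, "rx": 0, "ry": 0, "rz": 0, "claw": 0}
    - {"x": 0, "y": 0, "z": -70, "rx": 0, "ry": 0, "rz": 0, "claw": 0}
    - {"x": 0, "y": 0, "z": -70, "rx": 0, "ry": 0, "rz": 0, "claw": 0}
    - {"x": 0, "y": 0, "z": -70, "rx": 0, "ry": 0, "rz": 0, "claw": 0}

```text
time_s: 12.42
position: [0.6046, -0.2885, 0.1673]
tcp_rot: [[0.702, 0.179, -0.689], [0.129, -0.984, -0.125], [-0.701, -0.001, -0.714]]
force: [0.5, 0.2, -0.5]
opening: 0.958
grasp_force: 0.0
```

```bash
cat > scoop.py <<'E'
from mv import *
from h import look,cv2
for n in("scene","side"):
    im,d,W=look(n,n+"4.png"); q=W.reshape(-1,3); c=im.reshape(-1,3).astype(int)
    m=(q[:,0]>.46)&(q[:,0]<.69)&(q[:,1]>-.37)&(q[:,1]<-.21)&(q[:,2]>.02)&(q[:,2]<.06)&(c.max(1)-c.min(1)<35)
    r=cv2.minAreaRect((q[m][:,:2]*1000).astype(np.float32)); print(n,r,cv2.boxPoints(r).round().tolist())
    m=(q[:,0]>.46)&(q[:,0]<.69)&(q[:,1]>-.37)&(q[:,1]<-.21)&(q[:,2]>.118)&(q[:,2]<.131)&(c.max(1)-c.min(1)<35)
    r=cv2.minAreaRect((q[m][:,:2]*1000).astype(np.float32)); print(n,"handle",m.sum(),r,q[m].mean(0),np.percentile(q[m][:,2],[5,50,95]))
E
python3 scoop.py; python3 s.py; python3 - <<'E'
from mv import *
q,p,Rm=st()
G=EDGE+F*.04+U*.109   # bar at scoop x=-35, tcp with grasp at .115 (tcp 6 above)
G=EDGE+F*.04+U*.121
D=rotm([0,0,-1],-L)
for t in(G+U*.08,G): q=ik(t,D,[q]);print(q)
rows([(G+U*.08,D),(G,D)])
E
```

```text
scene ((569.4755249023438, -292.9637756347656), (146.73919677734375, 102.21044921875), 8.773396492004395) [[489.0, -254.0], [505.0, -355.0], [650.0, -332.0], [634.0, -231.0]]
scene handle 70 ((527.46923828125, -300.385986328125), (61.084110260009766, 23.850372314453125), 9.079486846923828) [ 0.52566338 -0.29946993  0.12425092] [0.11943897 0.124221   0.12797427]
side ((567.57373046875, -296.4049377441406), (153.7047882080078, 96.12057495117188), 10.43950080871582) [[483.0, -263.0], [501.0, -358.0], [652.0, -330.0], [634.0, -235.0]]
side handle 235 ((533.4111938476562, -302.64141845703125), (81.75515747070312, 24.74656867980957), 10.83549976348877) [ 0.52917296 -0.30479926  0.12638782] [0.12048541 0.12726187 0.12942558]
12.525 [-25.2689  56.8249  51.1125 -25.4881 108.9135  54.1517] [ 0.604  -0.2886  0.1669] 0.9851684771122873 0.0 [-0.2107  0.3446 -0.1281]
[[ 0.7009  0.1789 -0.6905]
 [ 0.1287 -0.9839 -0.1242]
 [-0.7016 -0.0018 -0.7126]]
[-3.97478499e+01  3.24810178e+01  8.63323601e+01 -2.70296235e-08
  6.11866222e+01  3.99521501e+01]
[-3.97478500e+01  3.86239057e+01  8.96297622e+01 -5.34891930e-12
  5.17463321e+01  3.99521500e+01]
{"x": -74.0, "y": -0.0, "z": 25.0, "rx": -0.02, "ry": 7.43, "rz": 0.01, "claw": 0}
{"x": -17.0, "y": -0.0, "z": 82.0, "rx": -0.02, "ry": 7.43, "rz": 0.01, "claw": 0}
```

View pics/side4.png

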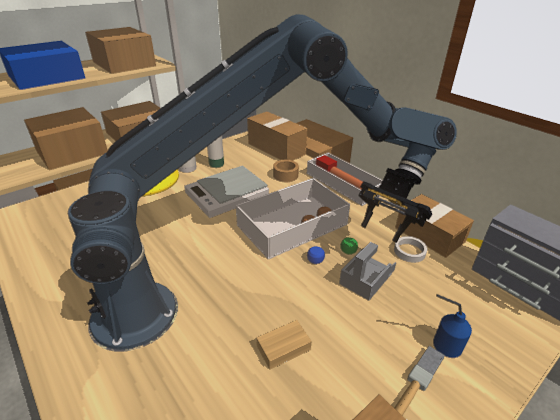

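The side view shows the scoop flat at (367,270), released. Its origin is at about (0.569, -0.295) and its yaw about 10°. Next is the regrasp from above.

Emit:
apply_moves:
  rows:
    - {"x": -42, "y": 0, "z": -43, "rx": 0, "ry": 0, "rz": 0, "claw": 0}
    - {"x": -70, "y": 0, "z": -40, "rx": 0, "ry": 1.5, "rz": 0, "claw": 0}
    - {"x": -95, "y": 0, "z": -30, "rx": 0, "ry": 3, "rz": 0, "claw": 0}
    - {"x": -110, "y": 0, "z": -20, "rx": 0, "ry": 4.5, "rz": 0, "claw": 0}
    - {"x": -112, "y": 0, "z": -14, "rx": 0, "ry": 6, "rz": 0, "claw": 0}
    - {"x": -95, "y": 0, "z": 4, "rx": 0, "ry": 7.43, "rz": 0, "claw": 0}
    - {"x": -74, "y": 0, "z": 25, "rx": 0, "ry": 7.43, "rz": 0, "claw": 0}
    - {"x": -74, "y": 0, "z": 25, "rx": 0, "ry": 7.43, "rz": 0, "claw": 0}

```text
time_s: 13.52
position: [0.5334, -0.3001, 0.1995]
tcp_rot: [[0.984, 0.178, -0.003], [0.178, -0.984, 0.005], [-0.002, -0.006, -1.0]]
force: [-0.2, 1.1, 0.6]
opening: 1.003
grasp_force: 0.0
```

```bash
python3 s.py; python3 - <<'E'
from mv import *
G=EDGE+F*.04+U*.121; D=rotm([0,0,-1],-L)
rows([(G,D)])
E
```

```text
13.525 [-39.8777  32.5338  86.5155   0.1484  61.2571  39.8017] [ 0.5334 -0.3001  0.1995] 1.0026816237107434 0.0 [-0.1959  1.1143  0.6433]
[[ 0.984   0.1779 -0.0026]
 [ 0.1779 -0.984   0.0052]
 [-0.0017 -0.0056 -1.    ]]
{"x": 2.0, "y": 1.0, "z": 79.0, "rx": -0.05, "ry": 0.02, "rz": -0.01, "claw": 0}
```

Emit:
apply_moves:
  rows:
    - {"x": 1, "y": 1, "z": 30, "rx": -0.05, "ry": 0.02, "rz": 0, "claw": 0}
    - {"x": 2, "y": 1, "z": 60, "rx": -0.05, "ry": 0.02, "rz": 0, "claw": 0}
    - {"x": 2, "y": 1, "z": 79, "rx": -0.05, "ry": 0.02, "rz": 0, "claw": 0}
    - {"x": 2, "y": 1, "z": 79, "rx": -0.05, "ry": 0.02, "rz": 0, "claw": 150}
    - {"x": 2, "y": 1, "z": 79, "rx": -0.05, "ry": 0.02, "rz": 0, "claw": 255}
    - {"x": 2, "y": 1, "z": 79, "rx": -0.05, "ry": 0.02, "rz": 0, "claw": 255}
    - {"x": 2, "y": 1, "z": 79, "rx": -0.05, "ry": 0.02, "rz": 0, "claw": 255}
    - {"x": 2, "y": 1, "z": 79, "rx": -0.05, "ry": 0.02, "rz": 0, "claw": 255}
    - {"x": 2, "y": 1, "z": 79, "rx": -0.05, "ry": 0.02, "rz": 0, "claw": 255}
    - {"x": 2, "y": 1, "z": 79, "rx": -0.05, "ry": 0.02, "rz": 0, "claw": 255}

```text
time_s: 14.78
position: [0.5387, -0.3018, 0.1233]
tcp_rot: [[0.984, 0.179, 0.006], [0.179, -0.984, -0.004], [0.006, 0.005, -1.0]]
force: [0.3, 1.3, 1.7]
opening: 0.288
grasp_force: 1.1
```

Emit:
apply_moves:
  rows:
    - {"x": 0, "y": 0, "z": 0, "rx": 0, "ry": 0, "rz": 0, "claw": 255}
    - {"x": 0, "y": 0, "z": 0, "rx": 0, "ry": 0, "rz": 0, "claw": 255}
    - {"x": 0, "y": 0, "z": -20, "rx": 0, "ry": 0, "rz": 0, "claw": 255}
    - {"x": 0, "y": 0, "z": -60, "rx": 0, "ry": 0, "rz": 0, "claw": 255}
    - {"x": 0, "y": 0, "z": -110, "rx": 0, "ry": 0, "rz": 0, "claw": 255}
    - {"x": 0, "y": 0, "z": -130, "rx": 0, "ry": 0, "rz": 0, "claw": 255}
    - {"x": 0, "y": 0, "z": -130, "rx": 0, "ry": 0, "rz": 0, "claw": 255}

```text
time_s: 15.65
position: [0.5386, -0.302, 0.2548]
tcp_rot: [[0.984, 0.179, 0.01], [0.18, -0.984, -0.007], [0.008, 0.009, -1.0]]
force: [-0.2, -0.3, -2.9]
opening: 0.274
grasp_force: 29.9
```

```bash
python3 s.py; cat > binm.py <<'E'
from mv import *
from h import look,cv2
# measure bin top walls again with both cams
for n in("scene","side"):
    im,d,W=look(n,n+"5.png"); q=W.reshape(-1,3); c=im.reshape(-1,3).astype(int)
    m=(q[:,2]>.078)&(q[:,2]<.09)&(q[:,0]>.36)&(q[:,0]<.76)&(q[:,1]>-.13)&(q[:,1]<.17)&(c.max(1)-c.min(1)<60)
    p=q[m][:,:2]
    t=np.radians(-6); f=np.array([np.cos(t),np.sin(t)]);l=np.array([-f[1],f[0]]); o=np.array([.562,.025])
    x=(p-o)@f;y=(p-o)@l
    for nm,k,a,b in(("right",(abs(x)<.14)&(y<-.085)&(y>-.11),x,y),("left",(abs(x)<.14)&(y>.085)&(y<.11),x,y),("far",(abs(y)<.08)&(x>.145)&(x<.17),y,x),("near",(abs(y)<.08)&(x<-.145)&(x>-.17),y,x)):
        if k.sum()>10:
            s,i=np.polyfit(a[k],b[k],1); print(n,nm,k.sum(),"slope deg %.2f mid %.4f"%(np.degrees(s),i),np.percentile(b[k]-s*a[k],[5,95]).round(4))
E
python3 binm.py
```

```text
15.65 [-39.6491  28.9295  83.2599   0.0305  67.1248  39.9981] [ 0.5386 -0.302   0.2548] 0.2736981908554942 29.926781462563667 [-0.2021 -0.2797 -2.8906]
[[ 0.9837  0.1795  0.0095]
 [ 0.1795 -0.9837 -0.0073]
 [ 0.0081  0.0089 -0.9999]]
scene right 175 slope deg -0.02 mid -0.0954 [-0.1003 -0.0911]
scene left 202 slope deg -0.06 mid 0.0982 [0.0945 0.1014]
scene far 93 slope deg 0.00 mid 0.1581 [0.1546 0.1608]
scene near 76 slope deg -0.40 mid -0.1553 [-0.1581 -0.1518]
side right 243 slope deg 0.01 mid -0.0989 [-0.1018 -0.0953]
side left 213 slope deg 0.13 mid 0.0949 [0.0916 0.0994]
side far 100 slope deg 0.05 mid 0.1540 [0.1511 0.1579]
side near 102 slope deg -0.23 mid -0.1594 [-0.1617 -0.1565]
```

```bash
cat >> mv.py <<'E'
BO=np.array([.5615,.025,0]); BY=np.radians(-6); BF=np.array([np.cos(BY),np.sin(BY),0]); BL=np.array([-BF[1],BF[0],0]); BD=rotm([0,0,-1],-BL)
def bp(bx,by,z): return BO+BF*bx+BL*by+U*z
def tobin(p): d=np.asarray(p)-BO; return np.stack([d@BF,d@BL],-1)
E
python3 - <<'E'
from mv import *
from h import cv2
# feet from stored clouds: points on feet top
for n,f in(("scene","scene0.npz"),("side","side0.npz"),("w1","w1.npz")):
    W=np.load(f)["W"].reshape(-1,3); b=tobin(W)
    m=(b[:,0]>0)&(b[:,0]<.145)&(b[:,1]>-.085)&(b[:,1]<.03)&(W[:,2]>.036)&(W[:,2]<.052)
    for lo,hi in((0,.0735),(.0735,.145)):
        k=m&(b[:,0]>lo)&(b[:,0]<hi); print(n,k.sum(),b[k].mean(0).round(4),b[k].min(0).round(4),b[k].max(0).round(4),np.percentile(W[k,2],95).round(4))
_,p,Rm=st(); q=st()[0]
a=(p,BD*0)
T=[bp(-.104,-.038,.258)]
for t in T+[bp(-.104,-.038,.13),bp(.044,-.038,.13),bp(.044,-.038,.26)]: q=ik(t,BD,[q]); print(q.round(1))
rows([(T[0],BD)],255)
E
```

```text
scene 114 [ 0.0379 -0.0408] [ 0.013  -0.0642] [ 0.0581 -0.0171] 0.0473
scene 130 [ 0.1114 -0.0313] [ 0.0881 -0.0578] [ 0.1344 -0.0113] 0.0468
side 60 [ 0.0301 -0.0409] [ 0.0092 -0.053 ] [ 0.0541 -0.0254] 0.0479
side 75 [ 0.1033 -0.0358] [ 0.0846 -0.0533] [ 0.127 -0.017] 0.0484
w1 421 [ 0.0312 -0.0471] [ 0.0106 -0.065 ] [ 0.0585 -0.022 ] 0.0462
w1 417 [ 0.1038 -0.0405] [ 0.0835 -0.061 ] [ 0.1307 -0.0147] 0.0461
[-14.4  16.2 104.9   0.   58.8  81.6]
[-14.4  29.1 112.4  -0.   38.5  81.6]
[-12.3  37.1  91.2  -0.   51.6  83.7]
[-12.3  27.6  84.8   0.   67.6  83.7]
{"x": -28.0, "y": -309.0, "z": -7.0, "rx": 0.03, "ry": -0.04, "rz": 2.72, "claw": 255}
```

Emit:
apply_moves:
  rows:
    - {"x": -4, "y": -40, "z": -7, "rx": 0, "ry": 0, "rz": 0.3, "claw": 255}
    - {"x": -8, "y": -90, "z": -7, "rx": 0, "ry": 0, "rz": 0.8, "claw": 255}
    - {"x": -13, "y": -145, "z": -7, "rx": 0, "ry": 0, "rz": 1.3, "claw": 255}
    - {"x": -18, "y": -200, "z": -7, "rx": 0.03, "ry": -0.04, "rz": 1.8, "claw": 255}
    - {"x": -23, "y": -250, "z": -7, "rx": 0.03, "ry": -0.04, "rz": 2.3, "claw": 255}
    - {"x": -27, "y": -290, "z": -7, "rx": 0.03, "ry": -0.04, "rz": 2.6, "claw": 255}
    - {"x": -29, "y": -307, "z": -7, "rx": 0.03, "ry": -0.04, "rz": 2.72, "claw": 255}
    - {"x": -29, "y": -307, "z": -7, "rx": 0.03, "ry": -0.04, "rz": 2.72, "claw": 255}
    - {"x": -29, "y": -307, "z": -7, "rx": 0.03, "ry": -0.04, "rz": 2.72, "claw": 255}

```text
time_s: 16.88
position: [0.4544, -0.0051, 0.2577]
tcp_rot: [[0.995, -0.104, 0.001], [-0.104, -0.995, -0.002], [0.002, 0.002, -1.0]]
force: [0.2, -0.2, -2.7]
opening: 0.273
grasp_force: 30.0
```

```bash
python3 s.py; cat > sb.py <<'E'
from mv import *
from h import look,cv2
import sys
fn=sys.argv[1]; _,p,Rm=st(); zu=p[2]-.123
print("tcp bin",tobin(p).round(4),"under z",zu.round(4),"yaw rel bin",np.degrees(np.arctan2(Rm[1,0],Rm[0,0])+np.radians(6)).round(2),"tilt",Rm[2,:2].round(4))
for n in("scene","side"):
    im,d,W=look(n,n+fn+".png"); c=im.astype(int).reshape(-1,3); q=W.reshape(-1,3); b=tobin(q)
    g=(c.max(1)-c.min(1)<22)&(c.mean(1)<135)&(abs(b[:,1]+.04)<.075)&(b[:,0]>-.22)&(b[:,0]<.17)
    k=g&(q[:,2]>zu+.045)&(q[:,2]<zu+.06); 
    if k.sum()>5: print(n,"walls n",k.sum(),"x",np.percentile(b[k,0],[1,99]).round(4),"y",np.percentile(b[k,1],[1,99]).round(4),"z98",np.percentile(q[k,2],98).round(4))
    k=g&(q[:,2]>zu+.001)&(q[:,2]<zu+.04)
    if k.sum()>5: print(n,"low n",k.sum(),"x",np.percentile(b[k,0],[1,99]).round(4),"y",np.percentile(b[k,1],[1,99]).round(4))
    r=(c[:,0]-c[:,2]>35)&(b[:,0]>-.14)&(b[:,0]<.15)&(abs(b[:,1])<.09)&(q[:,2]>.012)&(q[:,2]<.075)
    M=r.reshape(420,560).astype(np.uint8); kk,l,s,ce=cv2.connectedComponentsWithStats(M)
    for i in range(1,kk):
        if s[i,4]>12:
            w=(l==i).ravel(); print(n,"foot",s[i],"x",b[w,0].min().round(3),b[w,0].max().round(3),"y",b[w,1].min().round(3),b[w,1].max().round(3),"ztop",np.percentile(q[w,2],95).round(3))
E
python3 sb.py 6
```

```text
16.875 [-14.7284  16.2366 104.976   -0.0964  58.6825  81.3018] [ 0.4544 -0.0051  0.2577] 0.27275129170219514 29.956463106209412 [ 0.2073 -0.1862 -2.6918]
[[ 0.9946 -0.1042  0.0014]
 [-0.1042 -0.9946 -0.0019]
 [ 0.0016  0.0017 -1.    ]]
tcp bin [-0.1033 -0.0411] under z 0.1347 yaw rel bin 0.02 tilt [0.0016 0.0017]
scene walls n 211 x [-0.1421 -0.0349] y [-0.0872  0.0098] z98 0.1932
scene low n 926 x [-0.1406  0.0045] y [-0.0871  0.0099]
scene foot [242 238  14  15 176] x 0.012 0.062 y -0.07 -0.015 ztop 0.046
scene foot [225 248  15  16 182] x 0.087 0.135 y -0.059 -0.008 ztop 0.047
side walls n 331 x [-0.1484 -0.0365] y [-0.0922  0.0046] z98 0.1935
side low n 949 x [-0.1486  0.0018] y [-0.0917  0.0052]
side foot [318 207  13   8  73] x 0.083 0.128 y -0.054 -0.015 ztop 0.048
side foot [302 215  13   7  50] x 0.011 0.052 y -0.053 -0.026 ztop 0.049
```

Emit:
apply_moves:
  rows:
    - {"x": 0, "y": -1, "z": 25, "rx": 0, "ry": 0, "rz": 0, "claw": 255}
    - {"x": 0, "y": -1, "z": 55, "rx": 0, "ry": 0, "rz": 0, "claw": 255}
    - {"x": 0, "y": -1, "z": 80, "rx": 0, "ry": 0, "rz": 0, "claw": 255}
    - {"x": 0, "y": -1, "z": 100, "rx": 0, "ry": 0, "rz": 0, "claw": 255}
    - {"x": 0, "y": -1, "z": 115, "rx": 0, "ry": 0, "rz": 0, "claw": 255}
    - {"x": 0, "y": -1, "z": 115, "rx": 0, "ry": 0, "rz": 0, "claw": 255}
    - {"x": 0, "y": -1, "z": 115, "rx": 0, "ry": 0, "rz": 0, "claw": 255}

```text
time_s: 17.85
position: [0.4554, -0.0043, 0.1438]
tcp_rot: [[0.994, -0.105, 0.003], [-0.105, -0.994, -0.002], [0.004, 0.002, -1.0]]
force: [-0.1, 0.7, -2.2]
opening: 0.268
grasp_force: 30.0
```

Emit:
apply_moves:
  rows:
    - {"x": 0, "y": 0, "z": 4, "rx": 0, "ry": 0, "rz": 0, "claw": 255}
    - {"x": 0, "y": 0, "z": 8, "rx": 0, "ry": 0, "rz": 0, "claw": 255}
    - {"x": 0, "y": 0, "z": 11, "rx": 0, "ry": 0, "rz": 0, "claw": 255}
    - {"x": 0, "y": 0, "z": 13, "rx": 0, "ry": 0, "rz": 0, "claw": 255}
    - {"x": 0, "y": 0, "z": 13, "rx": 0, "ry": 0, "rz": 0, "claw": 255}
    - {"x": 0, "y": 0, "z": 13, "rx": 0, "ry": 0, "rz": 0, "claw": 255}

```text
time_s: 18.6
position: [0.4547, -0.0037, 0.1304]
tcp_rot: [[0.995, -0.104, 0.002], [-0.104, -0.995, -0.002], [0.003, 0.001, -1.0]]
force: [0.0, -0.4, -2.4]
opening: 0.271
grasp_force: 30.0
```

```bash
python3 s.py;python3 sb.py 7
```

```text
18.6 [-14.5578  29.0341 112.4105  -0.089   38.399   81.4875] [ 0.4547 -0.0037  0.1304] 0.2709100347676151 29.95701198815368 [ 0.0146 -0.4023 -2.3615]
[[ 0.9946 -0.1041  0.0024]
 [-0.1041 -0.9946 -0.0016]
 [ 0.0026  0.0014 -1.    ]]
tcp bin [-0.1032 -0.0397] under z 0.0074 yaw rel bin 0.02 tilt [0.0026 0.0014]
scene walls n 230 x [-0.1438  0.1259] y [-0.0995  0.0114] z98 0.0663
scene low n 836 x [-0.14    0.0343] y [-0.0977  0.0107]
scene foot [242 238  15  15 179] x 0.012 0.061 y -0.067 -0.018 ztop 0.047
scene foot [225 248  15  16 185] x 0.087 0.134 y -0.057 -0.007 ztop 0.046
side walls n 203 x [-0.1615  0.1563] y [-0.1002  0.0321] z98 0.0672
side low n 643 x [-0.1614  0.1564] y [-0.1005  0.0331]
side foot [318 207  13   8  73] x 0.083 0.128 y -0.054 -0.018 ztop 0.048
side foot [302 215  13   7  50] x 0.011 0.052 y -0.054 -0.026 ztop 0.049
```

Emit:
apply_moves:
  rows:
    - {"x": 0, "y": 0, "z": 1, "rx": 0, "ry": 0, "rz": 0, "claw": 255}
    - {"x": 0, "y": 0, "z": 2, "rx": 0, "ry": 0, "rz": 0, "claw": 255}
    - {"x": 0, "y": 0, "z": 2, "rx": 0, "ry": 0, "rz": 0, "claw": 255}
    - {"x": 0, "y": 0, "z": 2, "rx": 0, "ry": 0, "rz": 0, "claw": 255}

```text
time_s: 19.2
position: [0.4547, -0.0035, 0.1291]
tcp_rot: [[0.995, -0.104, 0.003], [-0.104, -0.995, -0.002], [0.003, 0.001, -1.0]]
force: [-0.9, 2.1, 4.9]
opening: 0.274
grasp_force: 29.9
```

Emit:
apply_moves:
  rows:
    - {"x": 0, "y": 0, "z": 1, "rx": 0, "ry": 0, "rz": 0, "claw": 255}
    - {"x": 0, "y": 0, "z": 1, "rx": 0, "ry": 0, "rz": 0, "claw": 255}
    - {"x": 0, "y": 0, "z": 1, "rx": 0, "ry": 0, "rz": 0, "claw": 255}

```text
time_s: 19.58
position: [0.4548, -0.0031, 0.1289]
tcp_rot: [[0.995, -0.104, 0.004], [-0.104, -0.995, -0.001], [0.004, 0.001, -1.0]]
force: [-2.1, 3.2, 12.5]
opening: 0.271
grasp_force: 30.0
```

Emit:
apply_moves:
  rows:
    - {"x": 6, "y": 0, "z": -0.5, "rx": 0, "ry": -0.06, "rz": 0, "claw": 255}
    - {"x": 13, "y": 0, "z": -0.5, "rx": 0, "ry": -0.06, "rz": 0, "claw": 255}
    - {"x": 20, "y": 0, "z": -0.5, "rx": 0, "ry": -0.06, "rz": 0, "claw": 255}
    - {"x": 27, "y": 0, "z": -0.5, "rx": 0, "ry": -0.06, "rz": 0, "claw": 255}
    - {"x": 34, "y": 0, "z": -0.5, "rx": 0, "ry": -0.06, "rz": 0, "claw": 255}
    - {"x": 41, "y": 0, "z": -0.5, "rx": 0, "ry": -0.06, "rz": 0, "claw": 255}
    - {"x": 48, "y": 0, "z": -0.5, "rx": 0, "ry": -0.06, "rz": 0, "claw": 255}
    - {"x": 55, "y": 0, "z": -0.5, "rx": 0, "ry": -0.06, "rz": 0, "claw": 255}
    - {"x": 60, "y": 0, "z": -0.5, "rx": 0, "ry": -0.06, "rz": 0, "claw": 255}
    - {"x": 60, "y": 0, "z": -0.5, "rx": 0, "ry": -0.06, "rz": 0, "claw": 255}

```text
time_s: 20.82
position: [0.5065, -0.0081, 0.1286]
tcp_rot: [[0.994, -0.103, -0.021], [-0.103, -0.995, 0.002], [-0.021, -0.0, -1.0]]
force: [-14.2, 0.9, 17.5]
opening: 0.271
grasp_force: 30.0
```

```bash
python3 s.py;python3 sb.py 8; python3 - <<'E'
import cv2,numpy as np
a=cv2.imread("pics/scene8.png")[195:295,195:330]; b=cv2.imread("pics/side8.png")[165:260,225:360]
cv2.imwrite("pics/c8.png",np.vstack([cv2.resize(a,(540,300)),cv2.resize(b,(540,290))]))
E
```

```text
20.825 [-13.4892  32.2146 104.2806  -0.2214  44.7119  82.5815] [ 0.5065 -0.0081  0.1286] 0.2710681446057014 29.998391792178154 [-14.2324   0.8894  17.5258]
[[ 0.9945 -0.103  -0.0211]
 [-0.103  -0.9947  0.0023]
 [-0.0212 -0.0001 -0.9998]]
tcp bin [-0.0512 -0.0387] under z 0.0056 yaw rel bin 0.09 tilt [-0.0212 -0.0001]
scene walls n 260 x [-0.0938  0.105 ] y [-0.0976  0.0115] z98 0.0647
scene low n 867 x [-0.0889  0.0738] y [-0.0966  0.0112]
scene foot [222 241  24  24 302] x 0.047 0.14 y -0.085 -0.005 ztop 0.046
side walls n 269 x [-0.1613  0.157 ] y [-0.0999  0.0326] z98 0.0655
side low n 664 x [-0.1614  0.1559] y [-0.1001  0.0342]
side foot [313 205  22  13 120] x 0.054 0.148 y -0.052 -0.014 ztop 0.048
```

View pics/c8.png

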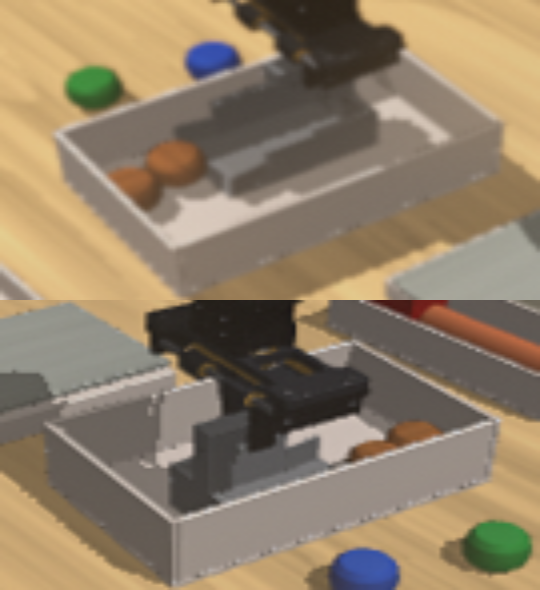

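The crop shows the feet touching one behind the other at the far wall, at scene crop (175,160) and (135,187). The scoop mouth has just reached foot2. I'll split the blob to get their lateral positions.

```bash
cat > ft.py <<'E'
from mv import *
from h import look,cv2
_,p,Rm=st(); print("tcp bin",tobin(p).round(4))
for n in("scene","side"):
    im,d,W=look(n,None); c=im.astype(int).reshape(-1,3); q=W.reshape(-1,3); b=tobin(q)
    r=(c[:,0]-c[:,2]>35)&(b[:,0]>-.14)&(b[:,0]<.152)&(abs(b[:,1])<.09)&(q[:,2]>.035)&(q[:,2]<.075)
    B=b[r].astype(np.float32)
    if len(B)<10: print(n,len(B)); continue
    _,l,ce=cv2.kmeans(B*1000,2,None,(3,50,.1),5,cv2.KMEANS_PP_CENTERS)
    for i in (0,1):
        k=B[l.ravel()==i]; z=q[r][l.ravel()==i][:,2]; print(n,len(k),"c",(ce[i]/1000).round(4),"lo",np.percentile(k,3,axis=0).round(3),"hi",np.percentile(k,97,axis=0).round(3),"z",np.percentile(z,[50,97]).round(3))
E
python3 ft.py
```

```text
tcp bin [-0.0512 -0.0387]
scene 102 c [ 0.1252 -0.0289] lo [ 0.11  -0.052] hi [ 0.139 -0.01 ] z [0.043 0.047]
scene 128 c [ 0.0781 -0.0421] lo [ 0.059 -0.063] hi [ 0.098 -0.023] z [0.043 0.048]
side 74 c [ 0.1226 -0.0352] lo [ 0.104 -0.05 ] hi [ 0.144 -0.019] z [0.045 0.048]
side 46 c [ 0.0733 -0.0421] lo [ 0.055 -0.052] hi [ 0.092 -0.03 ] z [0.046 0.049]
```

Emit:
apply_moves:
  rows:
    - {"x": 0, "y": 0, "z": -1, "rx": 0, "ry": 0.1, "rz": 0, "claw": 255}
    - {"x": 5, "y": 0, "z": -1, "rx": 0, "ry": 0.1, "rz": 0, "claw": 255}
    - {"x": 10, "y": 0, "z": -1, "rx": 0, "ry": 0.1, "rz": 0, "claw": 255}
    - {"x": 15, "y": 0, "z": -1, "rx": 0, "ry": 0.1, "rz": 0, "claw": 255}
    - {"x": 20, "y": 0, "z": -1, "rx": 0, "ry": 0.1, "rz": 0, "claw": 255}
    - {"x": 25, "y": 0, "z": -1, "rx": 0, "ry": 0.1, "rz": 0, "claw": 255}
    - {"x": 30, "y": 0, "z": -1, "rx": 0, "ry": 0.1, "rz": 0, "claw": 255}
    - {"x": 30, "y": 0, "z": -1, "rx": 0, "ry": 0.1, "rz": 0, "claw": 255}

```text
time_s: 22.02
position: [0.5457, -0.0134, 0.1291]
tcp_rot: [[0.995, -0.104, 0.009], [-0.104, -0.995, -0.003], [0.009, 0.002, -1.0]]
force: [-0.1, -0.8, -2.5]
opening: 0.269
grasp_force: 30.0
```

```bash
python3 s.py; python3 ft.py
```

```text
22.025 [-13.1266  33.8295  99.864   -0.0342  45.7581  82.8841] [ 0.5457 -0.0134  0.1291] 0.26928525681424686 30.0015368219465 [-0.1354 -0.8302 -2.5045]
[[ 0.9945 -0.1043  0.0092]
 [-0.1043 -0.9945 -0.0026]
 [ 0.0094  0.0016 -1.    ]]
tcp bin [-0.0117 -0.0398]
scene 145 c [ 0.0811 -0.051 ] lo [ 0.06  -0.075] hi [ 0.101 -0.031] z [0.046 0.051]
scene 108 c [ 0.1254 -0.0311] lo [ 0.108 -0.052] hi [ 0.139 -0.011] z [0.045 0.051]
side 71 c [ 0.1222 -0.0381] lo [ 0.104 -0.053] hi [ 0.143 -0.021] z [0.048 0.052]
side 36 c [ 0.0768 -0.0479] lo [ 0.058 -0.056] hi [ 0.094 -0.038] z [0.051 0.052]
```

Emit:
apply_moves:
  rows:
    - {"x": 4, "y": 0, "z": 0.7, "rx": 0, "ry": -0.1, "rz": 0, "claw": 255}
    - {"x": 9, "y": 0, "z": 0.7, "rx": 0, "ry": -0.1, "rz": 0, "claw": 255}
    - {"x": 14, "y": 0, "z": 0.7, "rx": 0, "ry": -0.1, "rz": 0, "claw": 255}
    - {"x": 19, "y": 0, "z": 0.7, "rx": 0, "ry": -0.1, "rz": 0, "claw": 255}
    - {"x": 24, "y": 0, "z": 0.7, "rx": 0, "ry": -0.1, "rz": 0, "claw": 255}
    - {"x": 29, "y": 0, "z": 0.7, "rx": 0, "ry": -0.1, "rz": 0, "claw": 255}
    - {"x": 34, "y": 0, "z": 0.7, "rx": 0, "ry": -0.1, "rz": 0, "claw": 255}
    - {"x": 34, "y": 0, "z": 0.7, "rx": 0, "ry": -0.1, "rz": 0, "claw": 255}

```text
time_s: 23.12
position: [0.5782, -0.0165, 0.1287]
tcp_rot: [[0.995, -0.104, -0.004], [-0.104, -0.995, -0.001], [-0.004, 0.001, -1.0]]
force: [-3.4, 1.5, 3.9]
opening: 0.271
grasp_force: 30.0
```

```bash
python3 s.py; python3 ft.py
```

```text
23.125 [-12.6547  35.9344  94.5638  -0.1248  49.707   83.3956] [ 0.5782 -0.0165  0.1287] 0.27074735272932504 30.003767050802708 [-3.362   1.5045  3.9232]
[[ 0.9946 -0.104  -0.0039]
 [-0.104  -0.9946 -0.0008]
 [-0.0037  0.0012 -1.    ]]
tcp bin [ 0.021  -0.0396]
scene 138 c [ 0.0843 -0.0484] lo [ 0.062 -0.071] hi [ 0.105 -0.028] z [0.045 0.052]
scene 110 c [ 0.1251 -0.0214] lo [ 0.108 -0.042] hi [ 0.14  -0.002] z [0.045 0.051]
side 92 c [ 0.122  -0.0317] lo [ 0.103 -0.048] hi [ 0.146 -0.012] z [0.047 0.051]
side 36 c [ 0.0786 -0.0455] lo [ 0.06  -0.055] hi [ 0.097 -0.035] z [0.048 0.051]
```

Emit:
apply_moves:
  rows:
    - {"x": 4, "y": 0, "z": 0, "rx": 0, "ry": 0, "rz": 0, "claw": 255}
    - {"x": 8, "y": 0, "z": 0, "rx": 0, "ry": 0, "rz": 0, "claw": 255}
    - {"x": 12, "y": 0, "z": 0, "rx": 0, "ry": 0, "rz": 0, "claw": 255}
    - {"x": 16, "y": 0, "z": 0, "rx": 0, "ry": 0, "rz": 0, "claw": 255}
    - {"x": 19, "y": 0, "z": 0, "rx": 0, "ry": 0, "rz": 0, "claw": 255}
    - {"x": 19, "y": 0, "z": 0, "rx": 0, "ry": 0, "rz": 0, "claw": 255}

```text
time_s: 23.98
position: [0.5903, -0.0174, 0.1289]
tcp_rot: [[0.994, -0.103, -0.019], [-0.103, -0.995, 0.001], [-0.019, 0.001, -1.0]]
force: [-16.7, 0.8, 16.9]
opening: 0.273
grasp_force: 30.0
```

```bash
python3 s.py; python3 ft.py
```

```text
23.975 [-12.4408  36.8785  92.1244  -0.2241  52.0703  83.6135] [ 0.5903 -0.0174  0.1289] 0.27324010142670785 30.000699162483215 [-16.6929   0.8003  16.9302]
[[ 0.9945 -0.103  -0.0189]
 [-0.103  -0.9947  0.001 ]
 [-0.019   0.0009 -0.9998]]
tcp bin [ 0.0331 -0.0392]
scene 144 c [ 0.0868 -0.0481] lo [ 0.065 -0.077] hi [ 0.107 -0.029] z [0.045 0.051]
scene 103 c [ 0.1263 -0.0184] lo [ 0.11  -0.042] hi [0.14  0.001] z [0.045 0.051]
side 40 c [ 0.0798 -0.0463] lo [ 0.06  -0.055] hi [ 0.097 -0.036] z [0.049 0.052]
side 97 c [ 0.1232 -0.029 ] lo [ 0.104 -0.045] hi [ 0.145 -0.009] z [0.047 0.051]
```

Emit:
apply_moves:
  rows:
    - {"x": -7, "y": 0, "z": -0.5, "rx": 0, "ry": 0.05, "rz": 0, "claw": 255}
    - {"x": -14, "y": 0, "z": -0.5, "rx": 0, "ry": 0.05, "rz": 0, "claw": 255}
    - {"x": -17, "y": -4, "z": -0.5, "rx": 0, "ry": 0.05, "rz": 0, "claw": 255}
    - {"x": -17, "y": -8, "z": -0.5, "rx": 0, "ry": 0.05, "rz": 0, "claw": 255}
    - {"x": -14, "y": -10, "z": -0.5, "rx": 0, "ry": 0.05, "rz": 0, "claw": 255}
    - {"x": -11, "y": -10, "z": -0.5, "rx": 0, "ry": 0.05, "rz": 0, "claw": 255}

```text
time_s: 24.82
position: [0.5845, -0.0069, 0.1287]
tcp_rot: [[0.995, -0.104, -0.006], [-0.104, -0.995, -0.0], [-0.006, 0.001, -1.0]]
force: [-8.0, -0.2, 6.4]
opening: 0.275
grasp_force: 30.0
```

```bash
python3 s.py; python3 ft.py
```

```text
24.825 [-11.5767  36.3211  93.5887  -0.1204  50.4131  84.4431] [ 0.5845 -0.0069  0.1287] 0.2746548101712291 30.000659879297018 [-7.9647 -0.1536  6.4365]
[[ 0.9946 -0.1035 -0.0058]
 [-0.1035 -0.9946 -0.0005]
 [-0.0058  0.0011 -1.    ]]
tcp bin [ 0.0262 -0.0293]
scene 122 c [ 0.1227 -0.0086] lo [ 0.104 -0.031] hi [0.139 0.01 ] z [0.045 0.051]
scene 144 c [ 0.0796 -0.0381] lo [ 0.058 -0.065] hi [ 0.1   -0.018] z [0.044 0.05 ]
side 108 c [ 0.1171 -0.0208] lo [ 0.099 -0.038] hi [ 0.138 -0.001] z [0.047 0.052]
side 64 c [ 0.0733 -0.0405] lo [ 0.054 -0.051] hi [ 0.094 -0.026] z [0.048 0.051]
```

Emit:
apply_moves:
  rows:
    - {"x": 0, "y": 2, "z": -0.8, "rx": 0, "ry": 0.06, "rz": 0, "claw": 255}
    - {"x": 4, "y": 4, "z": -1, "rx": 0, "ry": 0.08, "rz": 0, "claw": 255}
    - {"x": 8, "y": 4, "z": -1, "rx": 0, "ry": 0.1, "rz": 0, "claw": 255}
    - {"x": 12, "y": 4, "z": -1, "rx": 0, "ry": 0.1, "rz": 0, "claw": 255}
    - {"x": 16, "y": 4, "z": -1, "rx": 0, "ry": 0.1, "rz": 0, "claw": 255}
    - {"x": 19, "y": 4, "z": -1, "rx": 0, "ry": 0.1, "rz": 0, "claw": 255}

```text
time_s: 25.68
position: [0.5976, -0.0114, 0.1297]
tcp_rot: [[0.995, -0.102, -0.008], [-0.102, -0.995, 0.001], [-0.008, -0.0, -1.0]]
force: [-19.1, 4.2, 15.7]
opening: 0.27
grasp_force: 30.0
```

```bash
python3 s.py; python3 ft.py
```

```text
25.675 [-11.775   37.0556  91.4932  -0.0406  51.9001  84.1218] [ 0.5976 -0.0114  0.1297] 0.2695264041418335 30.027623903006315 [-19.0717   4.1953  15.6838]
[[ 0.9947 -0.1023 -0.0078]
 [-0.1023 -0.9948  0.0011]
 [-0.0078 -0.0003 -1.    ]]
tcp bin [ 0.0397 -0.0324]
scene 141 c [ 0.0867 -0.0412] lo [ 0.066 -0.067] hi [ 0.106 -0.022] z [0.045 0.051]
scene 107 c [ 0.1258 -0.0112] lo [ 0.109 -0.033] hi [0.141 0.007] z [0.046 0.051]
side 57 c [ 0.079  -0.0431] lo [ 0.061 -0.055] hi [ 0.099 -0.03 ] z [0.049 0.052]
side 113 c [ 0.1231 -0.0226] lo [ 0.103 -0.04 ] hi [0.145 0.002] z [0.047 0.052]
```

Emit:
apply_moves:
  rows:
    - {"x": -6, "y": 0, "z": -1, "rx": 0, "ry": 0, "rz": 0, "claw": 255}
    - {"x": -9, "y": 0, "z": -2, "rx": 0, "ry": 0.25, "rz": 0, "claw": 255}
    - {"x": -12, "y": 0, "z": -4, "rx": 0, "ry": 0.5, "rz": 0, "claw": 255}
    - {"x": -16, "y": 0, "z": -6, "rx": 0, "ry": 0.75, "rz": 0, "claw": 255}
    - {"x": -20, "y": 0, "z": -8, "rx": 0, "ry": 1.0, "rz": 0, "claw": 255}
    - {"x": -23, "y": 0, "z": -10, "rx": 0, "ry": 1.25, "rz": 0, "claw": 255}
    - {"x": -24, "y": 0, "z": -14, "rx": 0, "ry": 1.25, "rz": 0, "claw": 255}
    - {"x": -24, "y": 0, "z": -14, "rx": 0, "ry": 1.25, "rz": 0, "claw": 255}

```text
time_s: 26.78
position: [0.5826, -0.0113, 0.1442]
tcp_rot: [[0.984, -0.105, 0.143], [-0.103, -0.995, -0.017], [0.144, 0.002, -0.99]]
force: [0.9, 0.7, -5.0]
opening: 0.274
grasp_force: 30.0
```

```bash
python3 s.py; python3 ft.py
```

```text
26.775 [-12.5058  32.6545  99.5206   1.3281  39.5752  82.5236] [ 0.5826 -0.0113  0.1442] 0.27422059062998555 29.98074672650546 [ 0.8878  0.6859 -4.966 ]
[[ 0.9841 -0.1045  0.1434]
 [-0.1032 -0.9945 -0.0167]
 [ 0.1444  0.0016 -0.9895]]
tcp bin [ 0.0248 -0.0339]
scene 167 c [ 0.0834 -0.0422] lo [ 0.062 -0.075] hi [ 0.105 -0.022] z [0.065 0.071]
scene 135 c [ 0.1281 -0.0124] lo [ 0.106 -0.036] hi [0.146 0.006] z [0.071 0.074]
side 110 c [ 0.1178 -0.0275] lo [ 0.101 -0.044] hi [ 0.141 -0.003] z [0.071 0.075]
side 73 c [ 0.0749 -0.0457] lo [ 0.055 -0.059] hi [ 0.096 -0.031] z [0.069 0.072]
```

Emit:
apply_moves:
  rows:
    - {"x": 1, "y": 0, "z": -10, "rx": 0, "ry": 0, "rz": 0, "claw": 255}
    - {"x": 4, "y": 0, "z": -28, "rx": 0, "ry": 0, "rz": 0, "claw": 255}
    - {"x": 7, "y": 0, "z": -50, "rx": 0, "ry": 0, "rz": 0, "claw": 255}
    - {"x": 11, "y": 0, "z": -75, "rx": 0, "ry": 0, "rz": 0, "claw": 255}
    - {"x": 14, "y": 0, "z": -100, "rx": 0, "ry": 0, "rz": 0, "claw": 255}
    - {"x": 18, "y": 0, "z": -122, "rx": 0, "ry": 0, "rz": 0, "claw": 255}
    - {"x": 20, "y": 0, "z": -136, "rx": 0, "ry": 0, "rz": 0, "claw": 255}
    - {"x": 20, "y": 0, "z": -140, "rx": 0, "ry": 0, "rz": 0, "claw": 255}
    - {"x": 20, "y": 0, "z": -140, "rx": 0, "ry": 0, "rz": 0, "claw": 255}

```text
time_s: 28.0
position: [0.5808, -0.0107, 0.2847]
tcp_rot: [[0.985, -0.104, 0.14], [-0.103, -0.995, -0.016], [0.141, 0.001, -0.99]]
force: [-0.3, 0.5, -3.9]
opening: 0.271
grasp_force: 30.0
```

```bash
python3 s.py; python3 - <<'E'
from mv import *
from h import look,cv2
im,d,W=look("scene","sc9.png"); c=im.astype(int).reshape(-1,3);q=W.reshape(-1,3)
_,p,Rm=st()
r=(c[:,0]-c[:,2]>35)&(q[:,2]>.14)&(q[:,2]<.25)&(np.linalg.norm(q[:,:2]-p[:2],axis=1)<.15)
k=q[r]; loc=(k-p)@Rm  # tool frame; scoop x = loc x -.032, y=-loc y, z = .123-loc z
print(r.sum()); sx=loc[:,0]-.032; sy=-loc[:,1]; sz=.123-loc[:,2]
_,l,ce=cv2.kmeans(np.c_[sx,sy,sz].astype(np.float32)*1000,2,None,(3,50,.1),5,cv2.KMEANS_PP_CENTERS); print(ce)
# pan target: scoop yaw along pan -x/+x? try options
q0=st()[0]
for yw in(-6,0,30,60,86,-30):
    y=np.radians(yw); f=np.array([np.cos(y),np.sin(y),0]); ll=np.array([-f[1],f[0],0])
    t=np.array([.5135,.315,0])-f*.032+U*.30
    n=ik(t,rotm([0,0,-1],-ll),[q0]); print(yw,t,None if n is None else n.round(0))
a=cv2.imread("pics/sc9.png")[150:350,150:420]; cv2.imwrite("pics/c9.png",cv2.resize(a,(800,592)))
E
```

```text
28.0 [-12.4829  21.4404  91.7587   0.9903  58.7281  83.0442] [ 0.5808 -0.0107  0.2847] 0.2706354386305928 29.980862732045352 [-0.3084  0.4757 -3.8884]
[[ 0.9846 -0.1043  0.1404]
 [-0.1031 -0.9945 -0.0159]
 [ 0.1413  0.0012 -0.99  ]]
388
[[ 62.393414   21.478437   33.179226 ]
 [ 11.5071535 -10.574624   36.22256  ]]
-6 [0.4816753  0.31834491 0.3       ] [ 22.  23.  85.   0.  71. 118.]
0 [0.4815 0.315  0.3   ] [ 22.  23.  86.   0.  71. 112.]
30 [0.48578719 0.299      0.3       ] [20. 23. 86.  0. 71. 80.]
60 [0.4975     0.28728719 0.3       ] [19. 23. 86.  0. 71. 49.]
86 [0.51126779 0.28307795 0.3       ] [18. 24. 84.  0. 72. 22.]
-30 [0.48578719 0.331      0.3       ] [ 23.  24.  84.   0.  72. 143.]
```

View pics/c9.png

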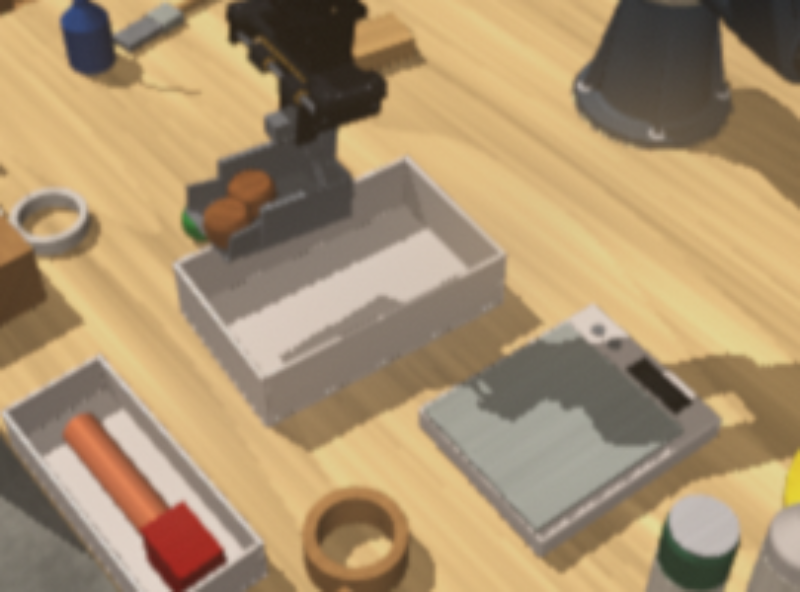

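The crop shows both feet in the raised scoop at (250,188) and (228,215), with the front one close to the lip. I'll tilt the nose up further so they settle back.

Emit:
apply_moves:
  rows:
    - {"x": 0, "y": 0, "z": 0, "rx": 0, "ry": 0.6, "rz": 0, "claw": 255}
    - {"x": 0, "y": 0, "z": 0, "rx": 0, "ry": 1.2, "rz": 0, "claw": 255}
    - {"x": 0, "y": 0, "z": 0, "rx": 0, "ry": 1.8, "rz": 0, "claw": 255}
    - {"x": 0, "y": 0, "z": 0, "rx": 0, "ry": 2.3, "rz": 0, "claw": 255}
    - {"x": 0, "y": 0, "z": 0, "rx": 0, "ry": 2.6, "rz": 0, "claw": 255}
    - {"x": 0, "y": 0, "z": 0, "rx": 0, "ry": 2.6, "rz": 0, "claw": 255}
    - {"x": 0, "y": 0, "z": 0, "rx": 0, "ry": 2.6, "rz": 0, "claw": 255}

```text
time_s: 28.92
position: [0.5812, -0.0107, 0.2845]
tcp_rot: [[0.911, -0.104, 0.399], [-0.095, -0.995, -0.043], [0.402, 0.001, -0.916]]
force: [0.2, 0.4, -5.1]
opening: 0.276
grasp_force: 30.0
```

```bash
cat > fs.py <<'E'
from mv import *
from h import look,cv2
for n in("scene","side"):
    im,d,W=look(n,None); c=im.astype(int).reshape(-1,3);q=W.reshape(-1,3)
    _,p,Rm=st(); loc=(q-p)@Rm; S=np.c_[loc[:,0]-.032,-loc[:,1],.123-loc[:,2]]
    r=(c[:,0]-c[:,2]>35)&(S[:,0]>-.075)&(S[:,0]<.1)&(abs(S[:,1])<.05)&(S[:,2]>.0)&(S[:,2]<.06)
    if r.sum()<20: print(n,r.sum());continue
    _,l,ce=cv2.kmeans(S[r].astype(np.float32)*1000,2,None,(3,50,.1),5,cv2.KMEANS_PP_CENTERS)
    for i in(0,1):
        k=S[r][l.ravel()==i]*1000; print(n,len(k),ce[i].round(1),"lo",np.percentile(k,2,axis=0).round(0),"hi",np.percentile(k,98,axis=0).round(0))
print("tcp",p,"tilt deg",np.degrees(np.arcsin(Rm[2,0])))
E
python3 fs.py
```

```text
scene 193 [63.8 22.4 29.4] lo [37. -1.  7.] hi [80. 39. 40.]
scene 168 [ 15.2 -13.   33.7] lo [-39. -48.   8.] hi [69. 12. 54.]
side 87 [  7.8 -12.3  40.6] lo [-13. -25.  36.] hi [29.  3. 44.]
side 161 [52.1  5.9 34.9] lo [ 32. -10.  16.] hi [73. 30. 43.]
tcp [ 0.58158519 -0.01082988  0.28492529] tilt deg 23.751530650135848
```

Emit:
apply_moves:
  rows:
    - {"x": 0, "y": 0, "z": 0, "rx": 0, "ry": 0.6, "rz": 0, "claw": 255}
    - {"x": 0, "y": 0, "z": 0, "rx": 0, "ry": 1.1, "rz": 0, "claw": 255}
    - {"x": 0, "y": 0, "z": 0, "rx": 0, "ry": 1.5, "rz": 0, "claw": 255}
    - {"x": 0, "y": 0, "z": 0, "rx": 0, "ry": 1.5, "rz": 0, "claw": 255}
    - {"x": 0, "y": 0, "z": 0, "rx": 0, "ry": 1.5, "rz": 0, "claw": 255}

```text
time_s: 29.65
position: [0.5818, -0.0109, 0.2853]
tcp_rot: [[0.836, -0.104, 0.538], [-0.087, -0.995, -0.058], [0.541, 0.001, -0.841]]
force: [-0.1, -0.6, -3.8]
opening: 0.27
grasp_force: 30.0
```

```bash
python3 fs.py
```

```text
scene 150 [ 14.3 -14.7  33.5] lo [-21. -49.  12.] hi [61. 12. 54.]
scene 196 [63.8 22.6 26.4] lo [38. -0.  3.] hi [78. 40. 39.]
side 181 [51.4  5.2 33.1] lo [ 31. -12.  13.] hi [74. 30. 42.]
side 91 [  7.  -13.7  39.9] lo [-14. -25.  34.] hi [29.  3. 44.]
tcp [ 0.58194809 -0.01087979  0.28545881] tilt deg 32.810902793266365
```

```bash
python3 - <<'E'
from mv import *
W=np.load("scene0.npz")["W"].reshape(-1,3)
m=(W[:,2]>.07)&(W[:,2]<.22)&(W[:,0]>.2)&(W[:,0]<.9)&(W[:,1]>.38)&(W[:,1]<.75); q=W[m]
import cv2
_,l,ce=cv2.kmeans(q[:,:2].astype(np.float32),2,None,(3,50,1e-4),5,cv2.KMEANS_PP_CENTERS)
for i in(0,1): k=q[l.ravel()==i]; print(ce[i],k.min(0).round(3),k.max(0).round(3))
q0,p,Rm=st()
A=[(p+[0,.0,.01],np.radians(22)),]
T=np.array([.4817,.318,.285]); P=[]
n=9
for i in range(1,n+1):
    s=i/n; tl=np.radians(32.8*(1-s)+2*s)
    tz=-U*np.cos(tl)+BF*np.sin(tl)
    P.append((p+(T-p)*s,rotm(tz,-BL)))
for t,M in P: nq=ik(t,M,[q0]); print(nq.round(0)); q0=nq
rows(P,255)
E
```

```text
[0.8549033  0.48787934] [0.805 0.38  0.122] [0.9   0.615 0.136]
[0.52626216 0.5758728 ] [0.243 0.515 0.07 ] [0.618 0.627 0.205]
[ -9.  16. 108.   4.  27.  84.]
[ -5.  15. 106.  -1.  32.  92.]
[ -0.  16. 104.  -4.  37.  98.]
[  4.  16. 102.  -5.  43. 103.]
[  9.  17. 100.  -5.  48. 108.]
[ 12.  19.  97.  -5.  53. 111.]
[ 16.  20.  94.  -4.  58. 114.]
[ 20.  22.  91.  -3.  62. 117.]
[ 23.  24.  88.  -1.  67. 119.]
{"x": -13.0, "y": -35.0, "z": -8.0, "rx": 0.01, "ry": -0.57, "rz": 0.01, "claw": 255}
{"x": -25.0, "y": -70.0, "z": -16.0, "rx": 0.01, "ry": -1.14, "rz": 0.01, "claw": 255}
{"x": -38.0, "y": -106.0, "z": -24.0, "rx": 0.01, "ry": -1.71, "rz": 0.01, "claw": 255}
{"x": -50.0, "y": -141.0, "z": -32.0, "rx": 0.01, "ry": -2.28, "rz": 0.01, "claw": 255}
{"x": -63.0, "y": -176.0, "z": -40.0, "rx": 0.01, "ry": -2.85, "rz": 0.01, "claw": 255}
{"x": -75.0, "y": -211.0, "z": -48.0, "rx": 0.01, "ry": -3.42, "rz": 0.01, "claw": 255}
{"x": -88.0, "y": -246.0, "z": -56.0, "rx": 0.01, "ry": -3.99, "rz": 0.01, "claw": 255}
{"x": -100.0, "y": -281.0, "z": -65.0, "rx": 0.01, "ry": -4.56, "rz": 0.01, "claw": 255}
{"x": -113.0, "y": -317.0, "z": -73.0, "rx": 0.01, "ry": -5.14, "rz": 0.01, "claw": 255}
```

Emit:
apply_moves:
  rows:
    - {"x": -5, "y": -15, "z": -4, "rx": 0, "ry": -0.4, "rz": 0, "claw": 255}
    - {"x": -18, "y": -50, "z": -12, "rx": 0, "ry": -0.9, "rz": 0, "claw": 255}
    - {"x": -32, "y": -90, "z": -20, "rx": 0, "ry": -1.5, "rz": 0, "claw": 255}
    - {"x": -47, "y": -132, "z": -30, "rx": 0, "ry": -2.1, "rz": 0, "claw": 255}
    - {"x": -63, "y": -176, "z": -40, "rx": 0, "ry": -2.7, "rz": 0, "claw": 255}
    - {"x": -78, "y": -220, "z": -50, "rx": 0, "ry": -3.3, "rz": 0, "claw": 255}
    - {"x": -93, "y": -260, "z": -60, "rx": 0, "ry": -3.8, "rz": 0, "claw": 255}
    - {"x": -105, "y": -293, "z": -68, "rx": 0, "ry": -4.2, "rz": 0, "claw": 255}
    - {"x": -113, "y": -317, "z": -73, "rx": 0, "ry": -4.4, "rz": 0, "claw": 255}
    - {"x": -113, "y": -317, "z": -73, "rx": 0, "ry": -4.4, "rz": 0, "claw": 255}

```text
time_s: 31.0
position: [0.4812, 0.3208, 0.2852]
tcp_rot: [[0.988, -0.102, 0.113], [-0.101, -0.995, -0.011], [0.113, -0.001, -0.994]]
force: [-0.3, 0.2, -3.9]
opening: 0.275
grasp_force: 30.0
```

```bash
cat > tl2.py <<'E'
from mv import *
from h import look,cv2
for n in("scene","side"):
    im,d,W=look(n,n+"T.png"); c=im.astype(int).reshape(-1,3);q=W.reshape(-1,3)
    _,p,Rm=st(); f=(q-p)@BF; l=(q-p)@BL; z=q[:,2]-p[2]
    g=(c.max(1)-c.min(1)<25)&(c.mean(1)<140)&(abs(l)<.056)&(abs(l)>.03)&(f>-.08)&(f<.06)&(z>-.15)&(z<-.02)
    out=[]
    for b in np.arange(-.05,.06,.01):
        k=g&(f>b)&(f<b+.01)
        if k.sum()>8: out.append((b+.005,np.percentile(z[k],97),np.percentile(z[k],3),k.sum()))
    o=np.array(out); print(n,o.round(4).tolist())
    print(n,"top slope deg",np.degrees(np.polyfit(o[:,0],o[:,1],1)[0]),"low slope",np.degrees(np.polyfit(o[:,0],o[:,2],1)[0]))
print("tcp",p,"tool tilt",np.degrees(np.arcsin(Rm[2,0])))
E
python3 tl2.py; python3 fs.py
```

```text
scene [[-0.035, -0.0698, -0.1156, 31.0], [-0.025, -0.0691, -0.1238, 68.0], [-0.015, -0.0686, -0.121, 61.0], [-0.005, -0.067, -0.1215, 68.0], [0.005, -0.0669, -0.117, 65.0], [0.015, -0.0651, -0.1178, 60.0], [0.025, -0.0636, -0.1178, 64.0], [0.035, -0.0654, -0.1195, 56.0], [0.045, -0.0641, -0.1161, 61.0], [0.055, -0.0615, -0.1172, 64.0]]
scene top slope deg 4.808563400978982 low slope 1.9778699455344035
side [[-0.035, -0.0668, -0.1197, 88.0], [-0.025, -0.067, -0.1193, 44.0], [-0.015, -0.0681, -0.1205, 43.0], [-0.005, -0.0664, -0.118, 42.0], [0.005, -0.0651, -0.1162, 67.0], [0.015, -0.0656, -0.116, 72.0], [0.025, -0.0645, -0.1138, 72.0], [0.035, -0.065, -0.1148, 76.0], [0.045, -0.0636, -0.1132, 64.0], [0.055, -0.0622, -0.1113, 62.0]]
side top slope deg 2.972154297602014 low slope 5.559857790483291
tcp [0.48106643 0.31868268 0.28491336] tool tilt 6.457646352774548
scene 249 [58.5 20.  31. ] lo [34. -2. 13.] hi [76. 39. 39.]
scene 243 [ 7.6 -7.8 33.7] lo [-34. -41.  14.] hi [29. 14. 43.]
side 96 [49.2  6.6 33.7] lo [ 26. -12.  15.] hi [69. 40. 40.]
side 30 [ -2.9 -12.   34.1] lo [-52. -49.   1.] hi [25.  7. 43.]
tcp [0.48097983 0.3179002  0.28490551] tilt deg 6.4203861859111075
```

Emit:
apply_moves:
  rows:
    - {"x": -2, "y": 0, "z": 15, "rx": 0, "ry": -0.15, "rz": 0, "claw": 255}
    - {"x": -4, "y": 0, "z": 35, "rx": 0, "ry": -0.35, "rz": 0, "claw": 255}
    - {"x": -6, "y": 0, "z": 57, "rx": 0, "ry": -0.55, "rz": 0, "claw": 255}
    - {"x": -9, "y": 0, "z": 78, "rx": 0, "ry": -0.65, "rz": 0, "claw": 255}
    - {"x": -11, "y": 0, "z": 94, "rx": 0, "ry": -0.65, "rz": 0, "claw": 255}
    - {"x": -12, "y": 0, "z": 102, "rx": 0, "ry": -0.65, "rz": 0, "claw": 255}
    - {"x": -12, "y": 0, "z": 102, "rx": 0, "ry": -0.65, "rz": 0, "claw": 255}
    - {"x": -12, "y": 0, "z": 102, "rx": 0, "ry": -0.65, "rz": 0, "claw": 255}

```text
time_s: 32.2
position: [0.4805, 0.3188, 0.1829]
tcp_rot: [[0.994, -0.104, 0.045], [-0.104, -0.995, -0.005], [0.045, 0.0, -0.999]]
force: [0.2, 0.7, -4.3]
opening: 0.269
grasp_force: 30.0
```

```bash
python3 tl2.py | grep -v "\[\["; python3 s.py
```

```text
scene top slope deg -0.5950775671310828 low slope 0.215940443927893
side top slope deg -0.4462077578948736 low slope 0.47071335693574806
tcp [0.48053043 0.31879462 0.18308973] tool tilt 2.5904155624363447
32.3 [ 23.0945  30.5972  94.1636  -1.5969  52.9949 120.004 ] [0.4805 0.3188 0.1831] 0.2722221970524467 29.99396413564682 [-0.7283 -0.6615 -4.9887]
[[ 0.9936 -0.1041  0.0449]
 [-0.104  -0.9946 -0.005 ]
 [ 0.0452  0.0003 -0.999 ]]
```

Level. Now I'll lower it gently onto the pan, about 12 mm.

Emit:
apply_moves:
  rows:
    - {"x": 0, "y": 0, "z": 4, "rx": 0, "ry": 0, "rz": 0, "claw": 255}
    - {"x": 0, "y": 0, "z": 7, "rx": 0, "ry": 0, "rz": 0, "claw": 255}
    - {"x": 0, "y": 0, "z": 9, "rx": 0, "ry": 0, "rz": 0, "claw": 255}
    - {"x": 0, "y": 0, "z": 11, "rx": 0, "ry": 0, "rz": 0, "claw": 255}
    - {"x": 0, "y": 0, "z": 12, "rx": 0, "ry": 0, "rz": 0, "claw": 255}
    - {"x": 0, "y": 0, "z": 12, "rx": 0, "ry": 0, "rz": 0, "claw": 255}

```text
time_s: 33.05
position: [0.4795, 0.3185, 0.1711]
tcp_rot: [[0.994, -0.104, 0.042], [-0.104, -0.995, -0.006], [0.042, 0.002, -0.999]]
force: [-5.6, 0.5, 4.8]
opening: 0.274
grasp_force: 30.0
```

Emit:
apply_moves:
  rows:
    - {"x": 0, "y": 0, "z": 0, "rx": 0, "ry": 0, "rz": 0, "claw": 200}
    - {"x": 0, "y": 0, "z": 0, "rx": 0, "ry": 0, "rz": 0, "claw": 100}
    - {"x": 0, "y": 0, "z": 0, "rx": 0, "ry": 0, "rz": 0, "claw": 0}
    - {"x": 0, "y": 0, "z": 0, "rx": 0, "ry": 0, "rz": 0, "claw": 0}
    - {"x": 0, "y": 0, "z": -15, "rx": 0, "ry": 0, "rz": 0, "claw": 0}
    - {"x": 0, "y": 0, "z": -45, "rx": 0, "ry": 0, "rz": 0, "claw": 0}
    - {"x": 0, "y": 0, "z": -90, "rx": 0, "ry": 0, "rz": 0, "claw": 0}
    - {"x": 0, "y": 0, "z": -120, "rx": 0, "ry": 0, "rz": 0, "claw": 0}
    - {"x": 0, "y": 0, "z": -120, "rx": 0, "ry": 0, "rz": 0, "claw": 0}
    - {"x": 0, "y": 0, "z": -120, "rx": 0, "ry": 0, "rz": 0, "claw": 0}

```text
time_s: 34.3
position: [0.4748, 0.3188, 0.2896]
tcp_rot: [[0.994, -0.104, 0.042], [-0.104, -0.995, -0.006], [0.042, 0.002, -0.999]]
force: [-1.0, 0.1, -0.8]
opening: 0.996
grasp_force: 0.0
```

```bash
python3 - <<'E'
from mv import *
from h import look,cv2
PO=np.array([.5135,.315,0])
for n in("scene","side"):
    im,d,W=look(n,n+"F.png"); c=im.astype(int).reshape(-1,3);q=W.reshape(-1,3); f=(q-PO)@BF; l=(q-PO)@BL
    w=(abs(f)<.1)&(abs(l)<.08)
    g=w&(c.max(1)-c.min(1)<25)&(c.mean(1)<120)&(q[:,2]>.06)&(q[:,2]<.11)
    r=cv2.minAreaRect((np.c_[f,l][g]*1000).astype(np.float32)); print(n,"scoop",r)
    hh=w&(q[:,2]>.15)&(q[:,2]<.185)&(abs(f)<.1); print(" handle top",np.percentile(q[hh,2],[10,50,90]).round(4),np.c_[f,l][hh].mean(0).round(4),"slope",np.degrees(np.polyfit(f[hh],q[hh,2],1)[0]))
    t=w&(c[:,0]-c[:,2]>35)&(q[:,2]>.06)&(q[:,2]<.11)
    _,lb,ce=cv2.kmeans(np.c_[f,l,q[:,2]][t].astype(np.float32)*1000,2,None,(3,50,.1),5,cv2.KMEANS_PP_CENTERS)
    for i in(0,1):
        k=np.c_[f,l][t][lb.ravel()==i]*1000; print(" foot",len(k),ce[i].round(),np.percentile(k,2,axis=0).round(),np.percentile(k,98,axis=0).round())
a=cv2.imread("pics/sceneF.png")[190:390,220:490]; cv2.imwrite("pics/cF.png",cv2.resize(a,(800,592)))
E
```

```text
scene scoop ((-2.7162933349609375, 0.3685150146484375), (150.34307861328125, 98.3509292602539), 0.12110241502523422)
 handle top [0.1567 0.1721 0.1758] [-0.0353  0.0027] slope -1.2687837436851772
 foot 219 [12. -7. 84.] [-12. -32.] [32. 13.]
 foot 225 [60. 18. 85.] [35. -5.] [79. 37.]
side scoop ((-4.9845733642578125, -2.734874725341797), (151.46685791015625, 102.19355010986328), 0.4532485008239746)
 handle top [0.1565 0.1703 0.1767] [-0.0445 -0.0078] slope 2.9625145096098207
 foot 35 [-7. -2. 91.] [-79. -18.] [22. 47.]
 foot 95 [51.  6. 87.] [ 28. -13.] [71. 32.]
```

View pics/cF.png

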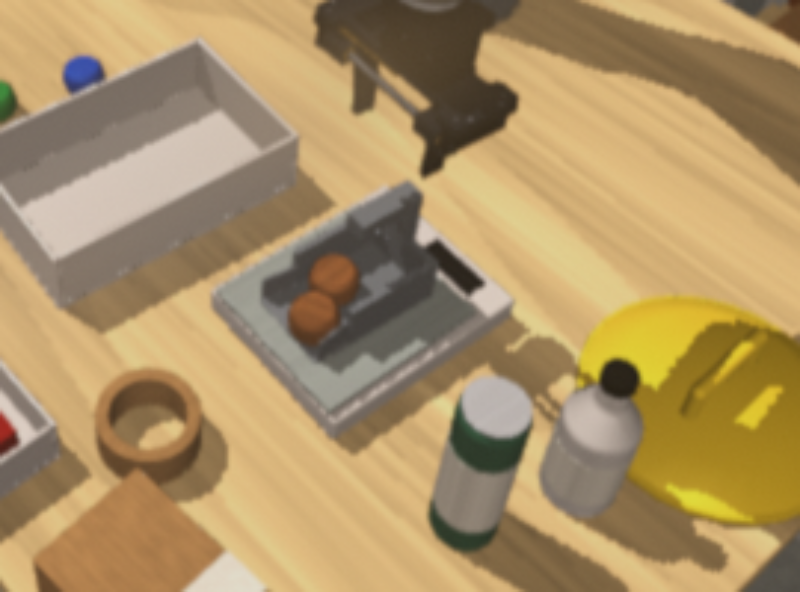

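The scoop sits flat on the pan with both feet inside, at crop (333,280) and (313,318). The front foot is near the lip, so I'll measure that margin with the closer wrist camera.

```bash
python3 - <<'E'
from mv import *
from h import look,cv2
PO=np.array([.5135,.315,0])
im,d,W=look("wrist","wF.png"); c=im.astype(int).reshape(-1,3);q=W.reshape(-1,3); f=(q-PO)@BF*1000; l=(q-PO)@BL*1000; z=q[:,2]*1000
t=(c[:,0]-c[:,2]>35)&(abs(f)<110)&(abs(l)<80)&(z>70)&(z<100)
_,lb,ce=cv2.kmeans(np.c_[f,l][t].astype(np.float32),2,None,(3,50,.1),5,cv2.KMEANS_PP_CENTERS)
for i in(0,1):
    k=np.c_[f,l][t][lb.ravel()==i]; (cc,r)=cv2.minEnclosingCircle(k.astype(np.float32)); print("foot",len(k),ce[i].round(1),np.percentile(k,1,axis=0).round(1),np.percentile(k,99,axis=0).round(1),"circ",np.round(cc,1),round(r,1),"z",np.percentile(z[t][lb.ravel()==i],[5,50,95]).round())
g=(c.max(1)-c.min(1)<25)&(c.mean(1)<120)&(abs(f)<110)&(abs(l)<70)
for nm,a,b in(("low",49,80),("walltop",98,108),("cheek",77,85),("handle",168,180)):
    k=g&(z>a)&(z<b)
    if k.sum()>10: print(nm,k.sum(),"f",np.percentile(f[k],[.5,2,98,99.5]).round(1),"l",np.percentile(l[k],[1,99]).round(1),"z",np.median(z[k]).round(1))
print(camera_params("wrist")["xyz"] if 0 else "")
E
```

```text
foot 1262 [ 10.  -12.2] [-13.6 -33.4] [30.6 11.3] circ [  6.9 -12.3] 25.2 z [83. 89. 91.]
foot 1605 [52.8 13.6] [30.6 -9.3] [75.4 37.4] circ [52.9 14. ] 25.2 z [83. 89. 91.]
low 2919 f [-98.  -83.6  66.4  69. ] l [-44.3  65.7] z 52.1
walltop 793 f [-77.1 -76.9  27.3  31.4] l [-41.4  46.8] z 103.5
cheek 277 f [-69.9 -69.9  67.8  69.7] l [-44.9  43.6] z 81.2
handle 320 f [-75.4 -74.1   0.3   0.4] l [-12.8  11. ] z 174.7
```

View pics/wF.png

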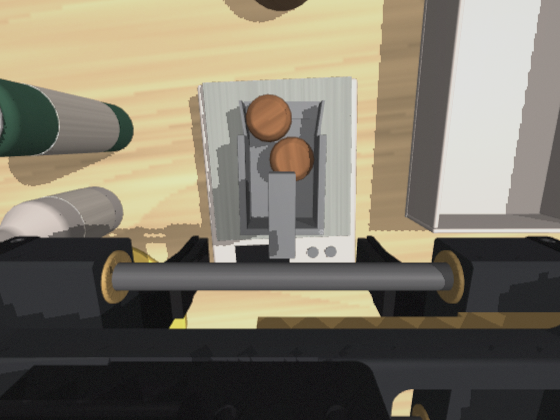

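The wrist view shows both feet in the scoop, at (270,117) and (291,158). The front foot's centre is at about x = 55–57 mm in the scoop frame, under the 64 mm limit. The scoop is level and about 4 mm from the pan's centre, so I'm handing it in.

```bash
python3 -c "
from rig import hand_in
print(hand_in())"
```

```text
the job is handed in; nothing more can be done
None
```

The job is handed in with no verdict returned; by my measurements the scoop stands level on the pan about 4 mm from its centre, released and with both feet inside (front foot about 7 mm inside its limit), at about 34 s of 67 s.

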